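# Load the indexing table with brackets and turn it to the assembly position

### The job

First clear the indexing table: lay the orange file and the blue scraper flat in the tool-tray compartments of their own colour, blades in the narrow ends. Then, with the table still in its loading position, lay every aluminium bracket on the bench flat in a T-shaped nest of the table, one per nest, and only then turn the table by its red post a quarter turn counter-clockwise (seen from above) until it rests in the next detent, everything still lying in place. Leave the other things on the bench where they are.

Things in the scene. Friction and masses are not known exactly. Their poses are not given: they have to be found in the camera images.
- indexer: Fixed grey round base of the indexing table, 310 mm across, 18 mm high; origin under its centre, on the turning axis. On it turns a black disc, 300 mm across, top 34 mm above the work surface, with four yellow-floored T-shaped nests with green walls. A red-marked block and brass pin, 42 mm high, stand 145 to 195 mm from the axis on its -x side.
- table_turn (a joint): Turn of the black disc, rad, counter-clockwise from above positive. 0 = loading position (start), 1.571 = assembly position. Both are firm stops that serve as detents: an over-centre spring drives the disc into the nearer one, away from 0.785, with up to 0.3 N m, and holds it there (drag 0.35 N m per rad/s).
- turn_post (a point): Centre of the top of the red upright round post, 19 mm in diameter, 42 mm high above the disc and fixed to it 90 mm from the axis, midway between nest1 and nest2. The disc is turned by gripping or pushing it.
- parts_mat: Black rubber mat, 250 x 250 x 2 mm, fixed to the table; origin at the centre of its underside. The brackets start on it.
- tool_tray: Fixed low metal tool tray, 222 x 108 x 14 mm, with two compartments along its x axis, side by side, one with an orange and one with a blue floor; walls stand 10 mm above the floors. Origin on the underside, midway between slot_orange and slot_blue.
- nest0 (a point): Point on the floor of a T-shaped nest, 103 mm from the axis towards the disc's +x, where a bracket's origin belongs. The point's axes are the disc's and turn with it; the bracket's x (cross-head) must point outward, along the disc's +x. Walls 8 mm high, 4 mm clearance all round: stem slot 32 mm wide, head slot 64 mm wide at the outer end.
- nest1 (a point): Point on the floor of a T-shaped nest, 103 mm from the axis towards the disc's +y, where a bracket's origin belongs. The point's axes are the disc's and turn with it; the bracket's x (cross-head) must point outward, along the disc's +y. Walls 8 mm high, 4 mm clearance all round: stem slot 32 mm wide, head slot 64 mm wide at the outer end.
- nest2 (a point): Point on the floor of a T-shaped nest, 103 mm from the axis towards the disc's -x, where a bracket's origin belongs. The point's axes are the disc's and turn with it; the bracket's x (cross-head) must point outward, along the disc's -x. Walls 8 mm high, 4 mm clearance all round: stem slot 32 mm wide, head slot 64 mm wide at the outer end.
- nest3 (a point): Point on the floor of a T-shaped nest, 103 mm from the axis towards the disc's -y, where a bracket's origin belongs. The point's axes are the disc's and turn with it; the bracket's x (cross-head) must point outward, along the disc's -y. Walls 8 mm high, 4 mm clearance all round: stem slot 32 mm wide, head slot 64 mm wide at the outer end.
- bracket1: Flat T-shaped aluminium bracket, 6 mm thick, 65 g: stem 24 mm wide from x = -53 to 17 mm, cross-head 56 mm wide (y) from x = 17 to 37 mm. On it stands a lug, 24 mm (x) by 14 mm (y), up to 32 mm above the underside: grip it across the 14 mm. Origin on the underside beneath the lug, at the centre of mass; z up. May be absent.
- bracket2: Flat T-shaped aluminium bracket, 6 mm thick, 65 g: stem 24 mm wide from x = -53 to 17 mm, cross-head 56 mm wide (y) from x = 17 to 37 mm. On it stands a lug, 24 mm (x) by 14 mm (y), up to 32 mm above the underside: grip it across the 14 mm. Origin on the underside beneath the lug, at the centre of mass; z up. May be absent.
- bracket3: Flat T-shaped aluminium bracket, 6 mm thick, 65 g: stem 24 mm wide from x = -53 to 17 mm, cross-head 56 mm wide (y) from x = 17 to 37 mm. On it stands a lug, 24 mm (x) by 14 mm (y), up to 32 mm above the underside: grip it across the 14 mm. Origin on the underside beneath the lug, at the centre of mass; z up. May be absent.
- bracket4: Flat T-shaped aluminium bracket, 6 mm thick, 65 g: stem 24 mm wide from x = -53 to 17 mm, cross-head 56 mm wide (y) from x = 17 to 37 mm. On it stands a lug, 24 mm (x) by 14 mm (y), up to 32 mm above the underside: grip it across the 14 mm. Origin on the underside beneath the lug, at the centre of mass; z up. May be absent.
- file: Dark steel file with orange handle, 110 g: handle 24 wide x 24 mm high from x = -70 to 30 mm, blade 12 wide x 6 mm thick from x = 30 to 120 mm, undersides flush. Origin on the underside below the handle, 20 mm ahead of the handle's middle, near the centre of mass; x to the blade, z up. It starts lying across the walls of nest0, underside 42 mm above the work surface.
- slot_orange (a point): Point on the floor of the orange compartment, 4 mm above the work surface, where the file's origin belongs, its x axis (blade) along the tray's +x; axes as the tray's. The compartment is 34 mm wide for the handle (x = -78 to 34 mm) and 22 mm wide for the blade (x = 34 to 128 mm).
- scraper: Bright steel scraper with blue handle, 110 g: handle 24 wide x 24 mm high from x = -70 to 30 mm, blade 12 wide x 6 mm thick from x = 30 to 120 mm, undersides flush. Origin on the underside below the handle, 20 mm ahead of the handle's middle, near the centre of mass; x to the blade, z up. It starts lying across the walls of nest3, underside 42 mm above the work surface.
- slot_blue (a point): Point on the floor of the blue compartment, 4 mm above the work surface, where the scraper's origin belongs, its x axis (blade) along the tray's +x; axes as the tray's. The compartment is 34 mm wide for the handle (x = -78 to 34 mm) and 22 mm wide for the blade (x = 34 to 128 mm).
- screw_box1: Bystander, loose: cardboard screw box, 100 x 60 x 35 mm. Origin at the centre of its underside. Leave alone.
- screw_box2: Bystander, loose: cardboard screw box, 100 x 60 x 35 mm. Origin at the centre of its underside. Leave alone.
- threaded_rod: Bystander, loose: steel threaded rod, 240 mm long, 14 mm high, with two nuts. Origin at the centre of its underside. Leave alone.
- bolt_jar: Bystander, loose: small jar with red cap, 52 mm across, 55 mm high. Origin at the centre of its underside. Leave alone.
- tape_measure: Bystander, loose: yellow tape measure, 65 x 35 x 60 mm high. Origin at the centre of its underside. Leave alone.
- mug: Bystander, loose: white mug, 80 mm across, 90 mm high. Origin at the centre of its underside. Leave alone.

How it is judged (in metres and radians):
On the way, in this order (a step that is already met when the one before it is completed fails the run):
1. file and scraper lie flat in the tool-tray compartments of their colour, released (x of file in the frame of slot_orange between -0.012 and 0.012 m and y of file in the frame of slot_orange between -0.009 and 0.009 m and z of file in the frame of slot_orange between -0.003 and 0.003 m and angle between the x axis of file and the x axis of slot_orange, either way round below 0.15 rad and angle between each of file, scraper's own z axis and vertical below 0.08 rad and x of scraper in the frame of slot_blue between -0.012 and 0.012 m and y of scraper in the frame of slot_blue between -0.009 and 0.009 m and z of scraper in the frame of slot_blue between -0.003 and 0.003 m and angle between the x axis of scraper and the x axis of slot_blue, either way round below 0.15 rad and contact force between each of file, scraper and the fingers below 0.5 N), for 0.2 s.
2. every bracket lies flat in a nest, released, while the table is in its loading position (((horizontal distance between bracket1 and nest0 below 0.009 m and z of bracket1 in the frame of nest0 between -0.003 and 0.003 m and angle between the x axis of bracket1 and the x axis of nest0, either way round below 0.17 rad and angle between bracket1's own z axis and vertical below 0.08 rad) or (horizontal distance between bracket1 and nest1 below 0.009 m and z of bracket1 in the frame of nest1 between -0.003 and 0.003 m and angle between the x axis of bracket1 and the y axis of nest1, either way round below 0.17 rad and angle between bracket1's own z axis and vertical below 0.08 rad) or (horizontal distance between bracket1 and nest2 below 0.009 m and z of bracket1 in the frame of nest2 between -0.003 and 0.003 m and angle between the x axis of bracket1 and the x axis of nest2, either way round below 0.17 rad and angle between bracket1's own z axis and vertical below 0.08 rad) or (horizontal distance between bracket1 and nest3 below 0.009 m and z of bracket1 in the frame of nest3 between -0.003 and 0.003 m and angle between the x axis of bracket1 and the y axis of nest3, either way round below 0.17 rad and angle between bracket1's own z axis and vertical below 0.08 rad)) and contact force between each of bracket1, bracket2, bracket3, bracket4 and the fingers below 0.5 N and ((horizontal distance between bracket2 and nest0 below 0.009 m and z of bracket2 in the frame of nest0 between -0.003 and 0.003 m and angle between the x axis of bracket2 and the x axis of nest0, either way round below 0.17 rad and angle between bracket2's own z axis and vertical below 0.08 rad) or (horizontal distance between bracket2 and nest1 below 0.009 m and z of bracket2 in the frame of nest1 between -0.003 and 0.003 m and angle between the x axis of bracket2 and the y axis of nest1, either way round below 0.17 rad and angle between bracket2's own z axis and vertical below 0.08 rad) or (horizontal distance between bracket2 and nest2 below 0.009 m and z of bracket2 in the frame of nest2 between -0.003 and 0.003 m and angle between the x axis of bracket2 and the x axis of nest2, either way round below 0.17 rad and angle between bracket2's own z axis and vertical below 0.08 rad) or (horizontal distance between bracket2 and nest3 below 0.009 m and z of bracket2 in the frame of nest3 between -0.003 and 0.003 m and angle between the x axis of bracket2 and the y axis of nest3, either way round below 0.17 rad and angle between bracket2's own z axis and vertical below 0.08 rad)) and ((horizontal distance between bracket3 and nest0 below 0.009 m and z of bracket3 in the frame of nest0 between -0.003 and 0.003 m and angle between the x axis of bracket3 and the x axis of nest0, either way round below 0.17 rad and angle between bracket3's own z axis and vertical below 0.08 rad) or (horizontal distance between bracket3 and nest1 below 0.009 m and z of bracket3 in the frame of nest1 between -0.003 and 0.003 m and angle between the x axis of bracket3 and the y axis of nest1, either way round below 0.17 rad and angle between bracket3's own z axis and vertical below 0.08 rad) or (horizontal distance between bracket3 and nest2 below 0.009 m and z of bracket3 in the frame of nest2 between -0.003 and 0.003 m and angle between the x axis of bracket3 and the x axis of nest2, either way round below 0.17 rad and angle between bracket3's own z axis and vertical below 0.08 rad) or (horizontal distance between bracket3 and nest3 below 0.009 m and z of bracket3 in the frame of nest3 between -0.003 and 0.003 m and angle between the x axis of bracket3 and the y axis of nest3, either way round below 0.17 rad and angle between bracket3's own z axis and vertical below 0.08 rad)) and ((horizontal distance between bracket4 and nest0 below 0.009 m and z of bracket4 in the frame of nest0 between -0.003 and 0.003 m and angle between the x axis of bracket4 and the x axis of nest0, either way round below 0.17 rad and angle between bracket4's own z axis and vertical below 0.08 rad) or (horizontal distance between bracket4 and nest1 below 0.009 m and z of bracket4 in the frame of nest1 between -0.003 and 0.003 m and angle between the x axis of bracket4 and the y axis of nest1, either way round below 0.17 rad and angle between bracket4's own z axis and vertical below 0.08 rad) or (horizontal distance between bracket4 and nest2 below 0.009 m and z of bracket4 in the frame of nest2 between -0.003 and 0.003 m and angle between the x axis of bracket4 and the x axis of nest2, either way round below 0.17 rad and angle between bracket4's own z axis and vertical below 0.08 rad) or (horizontal distance between bracket4 and nest3 below 0.009 m and z of bracket4 in the frame of nest3 between -0.003 and 0.003 m and angle between the x axis of bracket4 and the y axis of nest3, either way round below 0.17 rad and angle between bracket4's own z axis and vertical below 0.08 rad)) and value of joint table_turn between -0.12 and 0.12 rad), for 0.2 s.
3. the table has been turned to the assembly detent (value of joint table_turn between 1.49 and 1.65 rad), for 0.2 s.
At the end, for the whole second after the job is handed in: Every bracket flat in its own nest (9 mm, 3 mm in height, 0.17 rad); file in the orange, scraper in the blue compartment (12 mm along, 9 mm across, 3 mm in height, 0.15 rad); table within 0.08 rad of the quarter-turn detent; all released and at rest (all of step 1 and all of step 3 and ((horizontal distance between bracket1 and nest0 below 0.009 m and z of bracket1 in the frame of nest0 between -0.003 and 0.003 m and angle between the x axis of bracket1 and the x axis of nest0, either way round below 0.17 rad and angle between bracket1's own z axis and vertical below 0.08 rad) or (horizontal distance between bracket1 and nest1 below 0.009 m and z of bracket1 in the frame of nest1 between -0.003 and 0.003 m and angle between the x axis of bracket1 and the y axis of nest1, either way round below 0.17 rad and angle between bracket1's own z axis and vertical below 0.08 rad) or (horizontal distance between bracket1 and nest2 below 0.009 m and z of bracket1 in the frame of nest2 between -0.003 and 0.003 m and angle between the x axis of bracket1 and the x axis of nest2, either way round below 0.17 rad and angle between bracket1's own z axis and vertical below 0.08 rad) or (horizontal distance between bracket1 and nest3 below 0.009 m and z of bracket1 in the frame of nest3 between -0.003 and 0.003 m and angle between the x axis of bracket1 and the y axis of nest3, either way round below 0.17 rad and angle between bracket1's own z axis and vertical below 0.08 rad)) and contact force between each of bracket1, bracket2, bracket3, bracket4 and the fingers below 0.5 N and ((horizontal distance between bracket2 and nest0 below 0.009 m and z of bracket2 in the frame of nest0 between -0.003 and 0.003 m and angle between the x axis of bracket2 and the x axis of nest0, either way round below 0.17 rad and angle between bracket2's own z axis and vertical below 0.08 rad) or (horizontal distance between bracket2 and nest1 below 0.009 m and z of bracket2 in the frame of nest1 between -0.003 and 0.003 m and angle between the x axis of bracket2 and the y axis of nest1, either way round below 0.17 rad and angle between bracket2's own z axis and vertical below 0.08 rad) or (horizontal distance between bracket2 and nest2 below 0.009 m and z of bracket2 in the frame of nest2 between -0.003 and 0.003 m and angle between the x axis of bracket2 and the x axis of nest2, either way round below 0.17 rad and angle between bracket2's own z axis and vertical below 0.08 rad) or (horizontal distance between bracket2 and nest3 below 0.009 m and z of bracket2 in the frame of nest3 between -0.003 and 0.003 m and angle between the x axis of bracket2 and the y axis of nest3, either way round below 0.17 rad and angle between bracket2's own z axis and vertical below 0.08 rad)) and ((horizontal distance between bracket3 and nest0 below 0.009 m and z of bracket3 in the frame of nest0 between -0.003 and 0.003 m and angle between the x axis of bracket3 and the x axis of nest0, either way round below 0.17 rad and angle between bracket3's own z axis and vertical below 0.08 rad) or (horizontal distance between bracket3 and nest1 below 0.009 m and z of bracket3 in the frame of nest1 between -0.003 and 0.003 m and angle between the x axis of bracket3 and the y axis of nest1, either way round below 0.17 rad and angle between bracket3's own z axis and vertical below 0.08 rad) or (horizontal distance between bracket3 and nest2 below 0.009 m and z of bracket3 in the frame of nest2 between -0.003 and 0.003 m and angle between the x axis of bracket3 and the x axis of nest2, either way round below 0.17 rad and angle between bracket3's own z axis and vertical below 0.08 rad) or (horizontal distance between bracket3 and nest3 below 0.009 m and z of bracket3 in the frame of nest3 between -0.003 and 0.003 m and angle between the x axis of bracket3 and the y axis of nest3, either way round below 0.17 rad and angle between bracket3's own z axis and vertical below 0.08 rad)) and ((horizontal distance between bracket4 and nest0 below 0.009 m and z of bracket4 in the frame of nest0 between -0.003 and 0.003 m and angle between the x axis of bracket4 and the x axis of nest0, either way round below 0.17 rad and angle between bracket4's own z axis and vertical below 0.08 rad) or (horizontal distance between bracket4 and nest1 below 0.009 m and z of bracket4 in the frame of nest1 between -0.003 and 0.003 m and angle between the x axis of bracket4 and the y axis of nest1, either way round below 0.17 rad and angle between bracket4's own z axis and vertical below 0.08 rad) or (horizontal distance between bracket4 and nest2 below 0.009 m and z of bracket4 in the frame of nest2 between -0.003 and 0.003 m and angle between the x axis of bracket4 and the x axis of nest2, either way round below 0.17 rad and angle between bracket4's own z axis and vertical below 0.08 rad) or (horizontal distance between bracket4 and nest3 below 0.009 m and z of bracket4 in the frame of nest3 between -0.003 and 0.003 m and angle between the x axis of bracket4 and the y axis of nest3, either way round below 0.17 rad and angle between bracket4's own z axis and vertical below 0.08 rad)) and linear speed of each of bracket1, bracket2, bracket3, bracket4, file, scraper below 0.02 m/s and velocity of joint table_turn between -0.05 and 0.05 rad/s); the robot touches nothing.
It fails at once if a bystander is moved more than 3 cm (distance of any of screw_box1, screw_box2, threaded_rod, bolt_jar, tape_measure, mug from where it was at the start of the episode above 0.03 m).
Of bracket1, bracket2, bracket3, bracket4 only 3 to 4 are there at a start; the rules pass over those that are not, and their reading is None.
At some moment in a run one of bracket1, bracket2, bracket3, bracket4 may be knocked a few centimetres aside while the robot is not near it.
Once in a run the grip may slacken for a moment while it holds something.
It also fails if it takes over 208 s, if anything falls off the work surface, if the arm or the gripper's body presses on something with over 40 N, if the wrist force passes 120 N, or if a joint passes its speed limit or range.

### The arm

A 6-joint arm with a two-finger parallel gripper is mounted at the origin on the work surface. World frame = base frame: x ahead of the robot, y to its left, z up, the work surface at z = 0. Lengths are in m, angles in degrees, forces in N, time in s.
With the tool pointing down it reaches from about 0.35 to 0.925 m from the base axis. Payload 6.4 kg.
Tool frame: the origin (TCP) lies on the mounting face of the last link; the fingertips stand 173 mm ahead of it and the grasp point (between the pads) lies 155 mm ahead of it; z points along the fingers, y is the line along which they close (so a half turn about z gives the same grasp; the last joint's range is limited). The gripper opens to 85 mm and grips with 20 to 120 N. Pads are 22 mm wide; open, the fingers measure 114 mm over their backs; the gripper's body (76 mm by 85 mm) begins 54 mm behind the grasp point. The pads swing forward as they close: fully open they stand 13 mm farther back than shut.
Start: joints at [-84.173, 14.043, 89.255, -0, 76.702, -9.975], TCP at [0.177, -0.625, 0.405] pointing down, gripper open.
Joint ranges: [-179.41, 179.41], [-58.25, 129.5], [7.25, 145.43], [-54.29, 234.29], [11.92, 165.04], [-157.13, 157.13]. Speed limits (degrees/s): [147.25, 147.25, 180, 180, 180, 180].

### API

Orientations are given as a 3x3 rotation matrix whose columns are the frame's x, y, z axes.
In Python, from station import sense, optics, arm, models gives the robot as it stands.
- The arm moves only by the tool jog_arm, never from a script. Its argument "steps" is a list that holds one entry, the list of rows, each a list of 6 numbers: the shift along the tool's x, y, z normalised to -1 to 1, where 1 is 0.3 m, then the turn, a rotation vector about the tool's x, y, z normalised to -1 to 1, where 1 is 180 degrees. In form: [[[dx, dy, dz, wx, wy, wz], ...]]. A call has 1 to 10 rows; each row is the pose to reach, as a shift and turn from the pose commanded when the call began, along the tool's axes at that moment, turning the shorter way round; what a row does not reach only later rows make up. A row lasts 1/8 s, in which the tool goes at most 62.5 mm and 10.7 degrees, less where a joint would pass 70% of its speed; a pose out of reach is approached as far as the arm can. A call with a number of a shift or a turn outside -1 to 1 is refused whole. A call with a gripper value outside its range is refused whole. "grip" is the opening, from 0 (shut) to 1 (fully open), set as the call begins (left out, the last holds). The fingers move at their own pace and stop on an object; "newtons" is the grip in N (left out, the last holds). Time passes only in rows, so rows that repeat a pose let the fingers close. It gives the time, the measured TCP pose, the force, the opening and the grip force at its end, in the units of the state.
- sense(): the state, without advancing time (a new reading comes with each control period).
- optics.camera(name): name is "scene" or "top" or "wrist"; returns (picture, depth): 480x640x3 uint8, red, green, blue; 480x640 float32, m along the optical axis (not along the pixel's ray), 0 where there is no reading.
- optics.camera_params(name): a dict with "camera_matrix" (3x3 intrinsics, pixels), "origin" and "orientation" of the camera in the world; the wrist camera has in their place "mount" (4x4, takes a point from camera to tool coordinates, whose origin is the TCP and whose axes are the flange's). Camera axes: x right, y up, looking along -z (the intrinsics and any distortion apply to the point x, -y, -z); pixel columns grow to the right and rows downward; lengths in m; the calibration is good to about 2 mm. The wrist camera is an equidistant fisheye: a pixel r from the principal point sees the ray r / f radians off the axis. A picture is of the moment at which its call begins: read the wrist's pose just before it. camera_params takes no time and is no camera call.
- arm.sign_off(): hands the job in; it is judged then, once.
Trained networks look in the newest picture that a camera, given by its name, has taken for a name from the list of things; names that differ only in an ending like _2 or _b are one class to them, and where a whole thing is asked for, a point or a joint stands for the part that bears it (a point fixed in the world has none). Each returns a list of dicts, best first, with "score" (0 to 1); they miss things now and then, are a little off and sometimes report something else, mostly with a low value. They report only what shows in the picture. A call takes as long as a camera call.
- models.find_in(label, camera): "location" ([column, row] in pixels, amid what is visible of it).
- models.silhouettes(label, camera): "mask" (480x640 bool, what is visible of it) and "location" ([column, row] in pixels, amid what is visible of it).
- models.mark_of(label, camera): "location" ([column, row] in pixels: a listed point, or the origin of a listed thing).
The state is a dict: "t": time; "qpos": joint angles; "joint_vel": joint speeds; "joint_efforts": joint torques, N m; "tool_pos": TCP position; "tcp_rot": TCP orientation; "contact_force": force on the tool from outside, world axes, zero at the start; "ft_torque": the same for the moment, N m; "finger_gap": opening from 0.0 (shut) to 1.0 (fully open); "grip_force": force on a finger pad.
Only numpy, scipy, OpenCV 4.12 (cv2) and the standard library are available. Lean on these libraries where they do the work, as an engineer would, in place of code of your own. Each camera call takes 0.05 s, during which the arm holds its last target. There are 200 camera calls.

## Working session

There is one attempt and no reset: what is moved stays moved. The work goes in short steps, Python scripts to look and compute and a tool call to move; the robot and the scene stay as the last step left them, time stands still between calls to the robot, and variables do not carry over. Pictures are saved under pics/ and viewed, at most 14 in all, crops included, and the job is handed in when it is done.

Besides the shell and the picture viewer there is one more tool, called after "Emit:" as name(argument=value, ...), one argument or row to a line, values as JSON. jog_arm: Moves the arm, as the interface text tells. Scaled input: -1 to 1 covers 0.3 m each way for a shift and 180 degrees each way for a turn. Its arguments: {"type":"object","properties":{"steps":{"type":"array"},"grip":{"type":"number"},"newtons":{"type":"number"}},"required":["steps"]}

```bash
ls; mkdir -p pics; python3 - <<'E'
from station import sense, optics
import cv2
s=sense(); print(s['t'],s['tool_pos'],s['tcp_rot'],s['finger_gap'],s['contact_force'])
for n in ['scene','top']:
    p,d=optics.camera(n); cv2.imwrite(f'pics/{n}0.png',p[:,:,::-1]); q=optics.camera_params(n); print(n,{k:__import__('numpy').array(v).round(4).tolist() if not isinstance(v,str) else v for k,v in q.items()})
q=optics.camera_params('wrist');print(q)
E
```

```text
pics
0.0 [ 0.17701056 -0.62519172  0.40356701] [[ 9.62191392e-01  2.72374157e-01 -2.09694153e-04]
 [ 2.72374047e-01 -9.62189524e-01  1.92295171e-03]
 [ 3.21996833e-04 -1.90736283e-03 -9.99998129e-01]] 0.9983513618008488 [ 0.09343879 -0.13726149 -0.36294059]
scene {'camera_matrix': [[528.5961, 0.0, 315.9407], [0.0, 528.5961, 238.7833], [0.0, 0.0, 1.0]], 'origin': [1.0354, 0.6681, 1.1058], 'orientation': [[-0.8151, -0.4562, 0.357], [0.5793, -0.6438, 0.4999], [0.0018, 0.6143, 0.789]]}
top {'camera_matrix': [[478.8492, 0.0, 316.0554], [0.0, 478.8492, 246.7737], [0.0, 0.0, 1.0]], 'origin': [0.5136, -0.0148, 1.0942], 'orientation': [[0.018, 0.9983, -0.0558], [-0.9998, 0.0175, -0.0094], [-0.0084, 0.0559, 0.9984]]}
{'camera_matrix': array([[371.64829954,   0.        , 323.21747826],
       [  0.        , 371.64829954, 242.10762436],
       [  0.        ,   0.        ,   1.        ]]), 'mount': array([[ 1.04812247e-03,  9.55460965e-01,  2.95115649e-01,
         7.54288996e-02],
       [ 9.99999307e-01, -8.43141617e-04, -8.21823044e-04,
        -1.34673798e-05],
       [-5.36395553e-04,  2.95116306e-01, -9.55461186e-01,
         3.08782350e-02],
       [ 0.00000000e+00,  0.00000000e+00,  0.00000000e+00,
         1.00000000e+00]])}
```

View pics/top0.png

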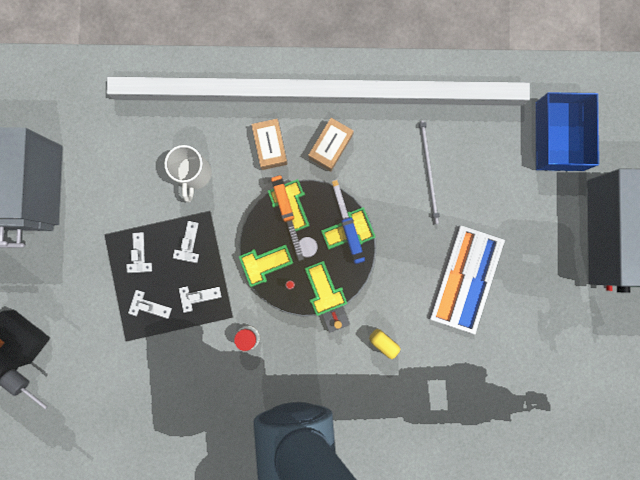

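View pics/scene0.png

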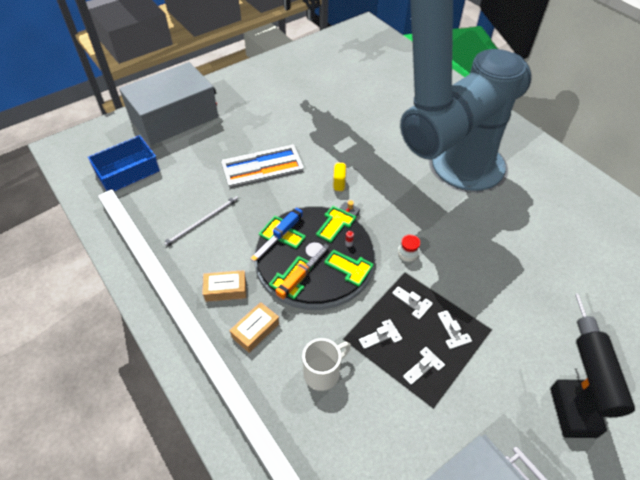

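Top view: disc centre about (308,247), file handle (283,192), scraper handle (352,240), tray (467,280) with its narrow ends up, and four brackets on the mat at (140,255), (187,242), (150,305) and (200,297). The scene view agrees. Next I'll write the helpers and measure.

```bash
cat > h.py <<'E'
import numpy as np, cv2
from scipy.optimize import minimize
from scipy.spatial.transform import Rotation as R
from station import sense, optics, arm, models
def shot(n):
    s=sense(); p,d=optics.camera(n); return p,d,s
def cloud(n,d,s):
    "world xyz of every pixel (nan where no depth)"
    q=optics.camera_params(n); K=np.array(q['camera_matrix']); v,u=np.mgrid[:480,:640]
    a=(u-K[0,2])/K[0,0]; b=(v-K[1,2])/K[1,1]
    if n=='wrist':
        r=np.hypot(a,b)+1e-9; k=np.tan(np.minimum(r,1.4))/r; a,b=a*k,b*k
    P=np.stack([a*d,-b*d,-d],-1)
    if n=='wrist':
        M=np.array(q['mount']); P=P@M[:3,:3].T+M[:3,3]; P=P@np.array(s['tcp_rot']).T+s['tool_pos']
    else: P=P@np.array(q['orientation']).T+q['origin']
    P[d<=0]=np.nan; return P
def rects(kind):
    # convex rectangles x0,x1,hw
    return {'bracket':[(-.053,.017,.012),(.017,.037,.028)],'tool':[(-.07,.03,.012),(.03,.12,.006)],'nest':[(-.057,.013,.016),(.013,.041,.032)],
      'slot':[(-.078,.034,.017),(.034,.128,.011)]}[kind]
def sd(P,kind):
    D=[]
    for x0,x1,h in rects(kind):
        qx=np.abs(P[:,0]-(x0+x1)/2)-(x1-x0)/2; qy=np.abs(P[:,1])-h
        D.append(np.hypot(np.maximum(qx,0),np.maximum(qy,0))+np.minimum(np.maximum(qx,qy),0))
    return np.min(D,0)
def fit(xy,kind,x0=None):
    "fit template to a filled xy set: points inside, template covered. returns x,y,yaw,cost(mm)"
    from scipy.spatial import cKDTree
    tree=cKDTree(xy); T=[]
    for a,b,h in rects(kind):
        g=np.mgrid[a+.001:b:.002,-h+.001:h:.002].reshape(2,-1).T; T.append(g)
    T=np.vstack(T); c=xy.mean(0)
    def f(v):
        C,S=np.cos(v[2]),np.sin(v[2]); A=np.array([[C,-S],[S,C]])
        i=np.minimum(np.maximum(sd((xy-v[:2])@A,kind),0),.01)
        o=np.minimum(np.maximum(tree.query(T@A.T+v[:2])[0]-.001,0),.01)
        return 1e3*(i.mean()+o.mean())
    best=None
    for y in ([x0[2]] if x0 is not None else np.arange(0,6.28,np.pi/6)):
        off=T.mean(0)[0]; st=x0[:2] if x0 is not None else c-off*np.array([np.cos(y),np.sin(y)])
        r=minimize(f,[st[0],st[1],y],method='Nelder-Mead',options=dict(initial_simplex=np.array([[st[0],st[1],y],[st[0]+.008,st[1],y],[st[0],st[1]+.008,y],[st[0],st[1],y+.25]]),xatol=1e-5,fatol=1e-5))
        if best is None or r.fun<best.fun: best=r
    return np.r_[best.x,best.fun]
def go(x,y,z,yaw=None,s=None):
    "print jog numbers taking the TCP (pointing down) to x,y,z, tool-x at yaw deg"
    s=s or sense(); Rc=np.array(s['tcp_rot']); d=Rc.T@(np.array([x,y,z])-s['tool_pos'])/.3
    if yaw is None: yaw=np.degrees(np.arctan2(Rc[1,0],Rc[0,0]))
    t=np.radians(yaw); Rt=np.array([[np.cos(t),np.sin(t),0],[np.sin(t),-np.cos(t),0],[0,0,-1]])
    w=R.from_matrix(Rc.T@Rt).as_rotvec()/np.pi
    print('row',np.r_[d,w].round(4).tolist(),'min rows %.1f'%max(np.linalg.norm(d)*300/62.5,np.linalg.norm(w)*180/10.7))
E
python3 - <<'E'
from h import *
p,d,s=shot('top'); P=cloud('top',d,s); hsv=cv2.cvtColor(p,cv2.COLOR_RGB2HSV).astype(int)
np.save('top0.npy',P)
for px in [(247,308),(285,290),(200,400),(130,140)]: print(px,P[px].round(4))
ms=models.silhouettes('bracket1','top')
for m in ms:
    M=m['mask']; q=P[M]; q=q[~np.isnan(q[:,0])]
    r=fit(q[:,:2],'bracket'); print('br',round(m['score'],2),np.round(m['location']),r.round(4),np.percentile(q[:,2],[5,50,95]).round(4))
for l in ['file','scraper']:
    for m in models.silhouettes(l,'top')[:2]:
        q=P[m['mask']]; q=q[~np.isnan(q[:,0])]
        print(l,round(m['score'],2),np.round(m['location']),fit(q[:,:2],'tool').round(4),np.percentile(q[:,2],[5,50,95]).round(4))
for l in ['nest0','nest1','nest2','nest3','turn_post','slot_orange','slot_blue','indexer','mug','bolt_jar']:
    for m in models.mark_of(l,'top')[:1]:
        c,r=np.round(m['location']).astype(int); print(l,round(m['score'],2),c,r,P[r,c].round(4))
E
```

```text
(247, 308) [0.5718 0.013  0.0372]
(285, 290) [0.4883 0.0484 0.0787]
(200, 400) [ 0.6858 -0.1956 -0.0009]
(130, 140) [ 0.8407  0.4115 -0.0034]
br 0.91 [139. 255.] [0.5487 0.3978 3.2271 0.2973] [0.0052 0.0093 0.0353]
br 0.67 [188. 246.] [0.5756 0.2852 2.9686 0.219 ] [0.0039 0.0091 0.0353]
br 0.61 [140. 305.] [0.4338 0.374  1.2918 0.3661] [0.0048 0.0091 0.0349]
br 0.57 [195. 295.] [0.4576 0.2626 1.796  0.1858] [0.0048 0.0091 0.0353]
file 0.75 [284. 208.] [0.6576 0.0632 3.4542 0.1296] [0.0474 0.0658 0.0698]
file 0.33 [189. 166.] [0.713  0.2898 3.3952 8.1889] [0.0042 0.043  0.0914]
scraper 0.91 [346. 232.] [ 0.6064 -0.0788  0.3057  0.11  ] [0.0459 0.0653 0.0695]
nest0 0.72 323 290 [ 0.4775 -0.0218  0.0335]
nest1 0.72 323 290 [ 0.4775 -0.0218  0.0335]
nest2 0.72 323 290 [ 0.4775 -0.0218  0.0335]
nest3 0.72 323 290 [ 0.4775 -0.0218  0.0335]
slot_orange 0.85 454 288 [ 0.4864 -0.3192  0.0014]
slot_blue 0.78 474 296 [ 0.4693 -0.3632  0.0051]
indexer 0.55 308 253 [0.5584 0.0127 0.0391]
mug 0.71 194 171 [0.7441 0.2796 0.0056]
bolt_jar 0.85 248 335 [0.3787 0.1382 0.0545]
```

```bash
python3 - <<'E'
from h import *
go(.5,-.34,.40,-18)
E
```

```text
row [1.2951, -0.6224, 0.0158, 0.0, -0.0, 0.1878] min rows 6.9
```

Emit:
jog_arm(
  steps=[
    [[1.0, -0.48, 0.012, 0, 0, 0.145], [1.0, -0.48, 0.012, 0, 0, 0.145], [1.0, -0.48, 0.012, 0, 0, 0.145], [1.0, -0.48, 0.012, 0, 0, 0.145], [1.0, -0.48, 0.012, 0, 0, 0.145], [1.0, -0.48, 0.012, 0, 0, 0.188]],
  ],
)

```text
t: 1.55
tool_pos: [0.4285, -0.4027, 0.4012]
tcp_rot: [[0.951, -0.31, 0.0], [-0.31, -0.951, 0.0], [0.0, -0.0, -1.0]]
contact_force: [-0.6, -1.0, 0.1]
finger_gap: 1.004
grip_force: 0.0
```

```bash
python3 - <<'E'
from h import *
go(.5,-.34,.40,-18)
E
```

```text
row [0.1618, -0.2725, 0.0042, -0.0001, -0.0001, -0.0002] min rows 1.5
```

Emit:
jog_arm(
  steps=[
    [[0.162, -0.272, 0.004, 0, 0, 0], [0.162, -0.272, 0.004, 0, 0, 0], [0.162, -0.272, 0.004, 0, 0, 0], [0.162, -0.272, 0.004, 0, 0, 0]],
  ],
)

```text
t: 2.05
tool_pos: [0.4976, -0.343, 0.3999]
tcp_rot: [[0.951, -0.31, -0.0], [-0.31, -0.951, -0.0], [-0.0, 0.0, -1.0]]
contact_force: [0.4, 0.4, -0.3]
finger_gap: 0.999
grip_force: 0.0
```

```bash
python3 - <<'E'
from h import *
p,d,s=shot('wrist'); P=cloud('wrist',d,s); print(s['tool_pos'].round(4), s['joint_vel'].round(3))
cv2.imwrite('pics/w1.png',p[:,:,::-1]); np.savez('w1',p=p,P=P)
hsv=cv2.cvtColor(p,cv2.COLOR_RGB2HSV)
for n,lo,hi in [('orange',5,22),('blue',100,120)]:
    m=(hsv[...,0]>=lo)&(hsv[...,0]<=hi)&(hsv[...,1]>120)&(hsv[...,2]>60)
    k,l,st,c=cv2.connectedComponentsWithStats(m.astype(np.uint8)); 
    for i in np.argsort(-st[1:,4])[:3]+1:
        q=P[l==i]; q=q[~np.isnan(q[:,0])]; 
        if len(q)>1500: print(n,c[i].round(),len(q),fit(q[:,:2],'slot').round(4),np.percentile(q[:,2],[5,50,95]).round(4))
E
```

```text
[ 0.4976 -0.343   0.3999] [-1.054 -0.072  0.121  0.123 -0.007  0.129]
orange [296. 201.] 5277 [ 4.9170e-01 -3.1270e-01  5.9821e+00  3.5000e-03] [0.0034 0.0047 0.006 ]
blue [348. 201.] 5285 [ 0.4764 -0.3627 -0.301   0.0065] [0.0034 0.0047 0.006 ]
blue [ 59. 214.] 1577 [ 0.5773 -0.0889  3.4614  5.8835] [0.0477 0.0648 0.0668]
```

View pics/w1.png

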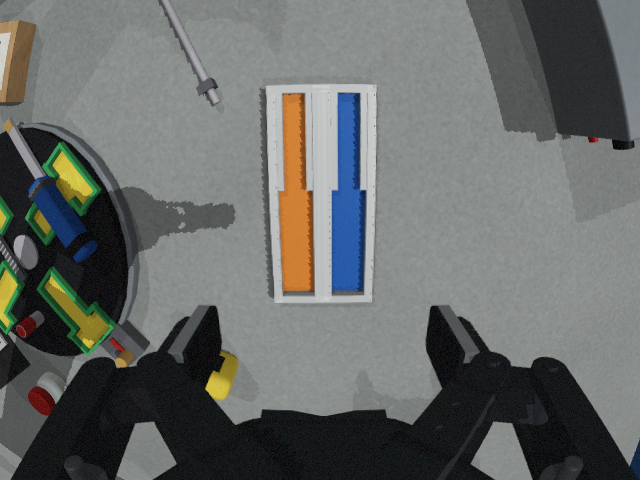

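```bash
python3 - <<'E'
from h import *
go(.55,-.01,.42,17)
E
```

```text
row [-0.1783, -1.1106, -0.0673, 0.0, 0.0001, -0.195] min rows 5.4
```

Emit:
jog_arm(
  steps=[
    [[-0.178, -1.0, -0.067, 0, 0, -0.195], [-0.178, -1.0, -0.067, 0, 0, -0.195], [-0.178, -1.0, -0.067, 0, 0, -0.195], [-0.178, -1.0, -0.067, 0, 0, -0.195], [-0.178, -1.0, -0.067, 0, 0, -0.195], [-0.178, -1.0, -0.067, 0, 0, -0.195], [-0.178, -1.0, -0.067, 0, 0, -0.195], [-0.178, -1.0, -0.067, 0, 0, -0.195]],
  ],
)

```text
t: 3.1
tool_pos: [0.5399, -0.0425, 0.4198]
tcp_rot: [[0.957, 0.291, -0.0], [0.291, -0.957, -0.0], [-0.0, 0.0, -1.0]]
contact_force: [-0.7, -0.7, 1.0]
finger_gap: 0.996
grip_force: 0.0
```

```bash
cat > tbl.py <<'E'
from h import *
import sys
p,d,s=shot('wrist'); P=cloud('wrist',d,s); print(s['tool_pos'].round(4), abs(s['joint_vel']).max().round(2))
cv2.imwrite(f'pics/{sys.argv[1]}.png',p[:,:,::-1])
hsv=cv2.cvtColor(p,cv2.COLOR_RGB2HSV)
def blobs(n,lo,hi,kind,k,zmin=-1,smin=120,vmin=60):
    m=(hsv[...,0]>=lo)&(hsv[...,0]<=hi)&(hsv[...,1]>smin)&(hsv[...,2]>vmin)&(P[...,2]>zmin)
    K,l,st,c=cv2.connectedComponentsWithStats(m.astype(np.uint8))
    for i in (np.argsort(-st[1:,4])+1)[:k]:
        if st[i,4]<600: break
        q=P[l==i]; r=fit(q[:,:2],kind); print(n,c[i].round(),len(q),r.round(4),'yaw',np.degrees(r[2]).round(1),np.percentile(q[:,2],[5,50,95]).round(4))
blobs('nest',24,34,'nest',4,.02)
for l in ['file','scraper']:
    for m in models.silhouettes(l,'wrist')[:1]:
        q=P[m['mask']&(P[...,2]>.035)]; r=fit(q[:,:2],'tool'); print(l,round(m['score'],2),np.round(m['location']),len(q),r.round(4),'yaw',np.degrees(r[2]).round(1),np.percentile(q[:,2],[5,50,95]).round(4))
E
python3 tbl.py w2
```

```text
[ 0.5399 -0.0425  0.4198] 0.12
nest [287. 258.] 3321 [ 0.4767 -0.024   3.5374  0.0173] yaw 202.7 [0.0334 0.0346 0.0358]
nest [177. 173.] 3240 [0.5326 0.1119 1.9615 0.0187] yaw 112.4 [0.0333 0.0346 0.0359]
nest [272.  60.] 2351 [0.6709 0.0496 6.589  2.0486] yaw 377.5 [0.0334 0.0347 0.0361]
nest [371. 378.] 1708 [ 0.3654 -0.1587  0.8756  3.6481] yaw 50.2 [0.0262 0.0572 0.0604]
file 0.57 [ 67. 200.] 8 [0.4587 0.2511 1.5063 8.9642] yaw 86.3 [0.0351 0.0352 0.0358]
scraper 0.79 [381. 154.] 4186 [ 0.6064 -0.0772  0.3086  0.0123] yaw 17.7 [0.0472 0.0652 0.067 ]
```

View pics/w2.png

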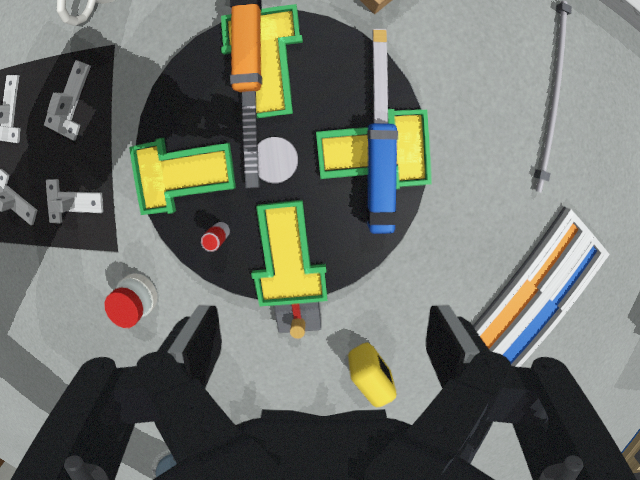

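The picture shows the disc with nest1 at (183,170), nest2 at (290,258), the file on nest0 and the scraper on nest3. The fit is good: disc centre (0.572, 0.016), yaw 22.5°. I'll take the scraper first.

```bash
python3 - <<'E'
from h import *
go(.6064,-.0772,.30,17.7); go(.6064,-.0772,.2265,17.7)
E
```

```text
row [0.1778, 0.1766, 0.3993, -0.0, 0.0001, -0.0042] min rows 2.3
row [0.1778, 0.1767, 0.6443, -0.0, 0.0001, -0.0042] min rows 3.3
```

Emit:
jog_arm(
  steps=[
    [[0.178, 0.177, 0.3, 0, 0, -0.004], [0.178, 0.177, 0.4, 0, 0, -0.004], [0.178, 0.177, 0.4, 0, 0, -0.004], [0.178, 0.177, 0.4, 0, 0, -0.004], [0.178, 0.177, 0.4, 0, 0, -0.004], [0.178, 0.177, 0.52, 0, 0, -0.004], [0.178, 0.177, 0.644, 0, 0, -0.004], [0.178, 0.177, 0.644, 0, 0, -0.004], [0.178, 0.177, 0.644, 0, 0, -0.004]],
  ],
  grip=0.6,
)

```text
t: 4.38
tool_pos: [0.6076, -0.076, 0.2297]
tcp_rot: [[0.952, 0.306, 0.004], [0.306, -0.952, -0.001], [0.003, 0.002, -1.0]]
contact_force: [0.3, 0.4, 0.4]
finger_gap: 0.601
grip_force: 0.0
```

```bash
python3 - <<'E'
from h import *
go(.6064,-.0772,.2265,17.7)
E
```

```text
row [-0.005, 0.0025, 0.0106, 0.0008, -0.0011, 0.0006] min rows 0.1
```

Emit:
jog_arm(
  steps=[
    [[0, 0, 0, 0, 0, 0], [0, 0, 0, 0, 0, 0], [0, 0, 0, 0, 0, 0], [0, 0, 0, 0, 0, 0], [0, 0, 0, 0, 0, 0]],
  ],
  grip=0,
  newtons=70,
)

```text
t: 5.0
tool_pos: [0.6076, -0.0762, 0.2293]
tcp_rot: [[0.952, 0.305, 0.003], [0.305, -0.952, -0.001], [0.003, 0.002, -1.0]]
contact_force: [-1.7, -0.2, 7.5]
finger_gap: 0.259
grip_force: 70.2
```

Emit:
jog_arm(
  steps=[
    [[0, 0, -0.1, 0, 0, 0], [0, 0, -0.25, 0, 0, 0], [0, 0, -0.35, 0, 0, 0], [0, 0, -0.35, 0, 0, 0], [0, 0, -0.35, 0, 0, 0]],
  ],
)

```text
t: 5.62
tool_pos: [0.6062, -0.0758, 0.3303]
tcp_rot: [[0.952, 0.305, -0.002], [0.305, -0.952, 0.001], [-0.002, -0.001, -1.0]]
contact_force: [0.3, -0.4, -1.2]
finger_gap: 0.255
grip_force: 69.3
```

```bash
python3 - <<'E'
from h import *
go(.4764,-.3627,.30,-17.2)
E
```

```text
row [-0.7037, 0.7787, 0.1012, -0.0002, 0.0007, 0.1943] min rows 5.1
```

Emit:
jog_arm(
  steps=[
    [[-0.704, 0.779, 0.0, 0, 0, 0.194], [-0.704, 0.779, 0.0, 0, 0, 0.194], [-0.704, 0.779, 0.0, 0, 0, 0.194], [-0.704, 0.779, 0.0, 0, 0, 0.194], [-0.704, 0.779, 0.0, 0, 0, 0.194], [-0.704, 0.779, 0.101, 0, 0, 0.194], [-0.704, 0.779, 0.25, 0, 0, 0.194], [-0.704, 0.779, 0.32, 0, 0, 0.194], [-0.704, 0.779, 0.32, 0, 0, 0.194], [-0.704, 0.779, 0.32, 0, 0, 0.194]],
  ],
)

```text
t: 6.88
tool_pos: [0.4776, -0.3633, 0.2371]
tcp_rot: [[0.956, -0.294, 0.002], [-0.294, -0.956, -0.002], [0.002, 0.001, -1.0]]
contact_force: [-0.0, -0.4, -0.1]
finger_gap: 0.252
grip_force: 69.4
```

Emit:
jog_arm(
  steps=[
    [[0, 0, 0, 0, 0, 0], [0, 0, 0, 0, 0, 0], [0, 0, 0, 0, 0, 0], [0, 0, 0, 0, 0, 0]],
  ],
)

```text
t: 7.38
tool_pos: [0.477, -0.363, 0.236]
tcp_rot: [[0.956, -0.295, 0.0], [-0.295, -0.956, -0.0], [0.0, 0.0, -1.0]]
contact_force: [-0.3, 0.6, -0.8]
finger_gap: 0.258
grip_force: 69.4
```

```bash
cat > held.py <<'E'
from h import *
import sys
# pose of held tool seen by wrist camera, in world
l=sys.argv[1]; p,d,s=shot('wrist'); P=cloud('wrist',d,s)
for m in models.silhouettes(l,'wrist')[:1]:
    q=P[m['mask']]; z=np.nanmedian(q[:,2]); print(l,round(m['score'],2),np.round(m['location']),len(q),np.nanpercentile(q[:,2],[5,50,95]).round(4))
    q=q[~np.isnan(q[:,0])]; r=fit(q[:,:2],'tool'); print(r.round(4),np.degrees(r[2]).round(1))
    if len(sys.argv)>3: cv2.imwrite(f'pics/{sys.argv[3]}.png',p[:,:,::-1])
E
python3 held.py scraper x w3; python3 -c "
from h import *
print(sense()['tool_pos'].round(4),sense()['finger_gap'])
go(.4764,-.3627,.195,-17.2)"
```

```text
scraper 0.59 [325. 268.] 15666 [0.0536 0.071  0.0732]
[ 0.488  -0.3667 -0.2942  0.4708] -16.9
[ 0.4769 -0.363   0.2358] 0.2533180643375034
row [-0.0019, -0.0003, 0.136, 0.0, 0.0, 0.0003] min rows 0.7
```

View pics/w3.png

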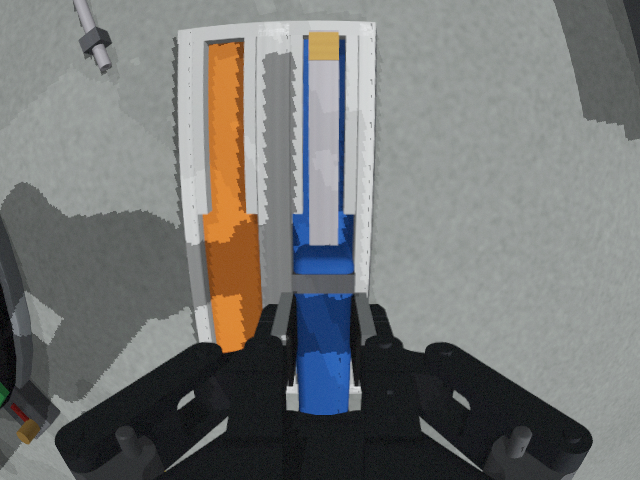

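The scraper is held straight over the blue slot, blade at (323,140), so I can lower it.

Emit:
jog_arm(
  steps=[
    [[-0.002, 0, 0.07, 0, 0, 0], [-0.002, 0, 0.13, 0, 0, 0], [-0.002, 0, 0.144, 0, 0, 0], [-0.002, 0, 0.144, 0, 0, 0], [-0.002, 0, 0.146, 0, 0, 0], [-0.002, 0, 0.146, 0, 0, 0], [-0.002, 0, 0.146, 0, 0, 0]],
  ],
)

```text
t: 8.35
tool_pos: [0.4763, -0.3627, 0.1916]
tcp_rot: [[0.956, -0.295, -0.0], [-0.295, -0.956, 0.0], [-0.0, -0.0, -1.0]]
contact_force: [-0.5, -0.6, -1.0]
finger_gap: 0.257
grip_force: 69.4
```

Emit:
jog_arm(
  steps=[
    [[0, 0, 0, 0, 0, 0], [0, 0, 0, 0, 0, 0], [0, 0, 0, 0, 0, 0]],
  ],
  grip=0.42,
)

```text
t: 8.72
tool_pos: [0.4764, -0.3629, 0.1921]
tcp_rot: [[0.956, -0.295, 0.0], [-0.295, -0.956, -0.0], [0.0, 0.0, -1.0]]
contact_force: [1.1, 0.1, -0.3]
finger_gap: 0.417
grip_force: 0.0
```

Emit:
jog_arm(
  steps=[
    [[0, 0, -0.1, 0, 0, 0], [0, 0, -0.3, 0, 0, 0], [0, 0, -0.5, 0, 0, 0], [0, 0, -0.6, 0, 0, 0], [0, 0, -0.68, 0, 0, 0], [0, 0, -0.68, 0, 0, 0], [0, 0, -0.68, 0, 0, 0]],
  ],
  grip=0.6,
)

```text
t: 9.6
tool_pos: [0.4761, -0.3626, 0.3945]
tcp_rot: [[0.956, -0.295, -0.001], [-0.295, -0.956, 0.002], [-0.002, -0.001, -1.0]]
contact_force: [-0.6, 0.6, -0.7]
finger_gap: 0.597
grip_force: 0.0
```

```bash
python3 held.py scraper;  python3 -c "
from h import *
go(.62,.06,.40,18)"
```

```text
scraper 0.56 [326. 210.] 3807 [0.0092 0.027  0.0289]
[ 0.4751 -0.3623 -0.2979  0.0049] -17.1
row [0.0432, -1.4874, -0.0176, -0.0008, 0.0007, -0.1952] min rows 7.1
```

Emit:
jog_arm(
  steps=[
    [[0.03, -1.0, -0.018, 0, 0, -0.195], [0.03, -1.0, -0.018, 0, 0, -0.195], [0.03, -1.0, -0.018, 0, 0, -0.195], [0.03, -1.0, -0.018, 0, 0, -0.195], [0.03, -1.0, -0.018, 0, 0, -0.195]],
  ],
)

```text
t: 10.32
tool_pos: [0.5736, -0.0764, 0.4001]
tcp_rot: [[0.951, 0.31, -0.002], [0.31, -0.951, 0.001], [-0.002, -0.001, -1.0]]
contact_force: [0.4, -0.0, 0.3]
finger_gap: 0.598
grip_force: 0.0
```

```bash
python3 -c "
from h import *
go(.62,.06,.40,18)"
```

```text
row [0.2879, -0.3844, 0.0003, -0.0004, 0.0005, 0.0002] min rows 2.3
```

Emit:
jog_arm(
  steps=[
    [[0.288, -0.384, 0, 0, 0, 0], [0.288, -0.384, 0, 0, 0, 0], [0.288, -0.384, 0, 0, 0, 0], [0.288, -0.384, 0, 0, 0, 0], [0.288, -0.384, 0, 0, 0, 0]],
  ],
)

```text
t: 10.95
tool_pos: [0.6198, 0.0561, 0.4008]
tcp_rot: [[0.952, 0.307, -0.001], [0.307, -0.952, -0.0], [-0.001, 0.0, -1.0]]
contact_force: [0.6, -0.5, 0.2]
finger_gap: 0.601
grip_force: 0.0
```

```bash
python3 - <<'E'
from h import *
p,d,s=shot('wrist'); P=cloud('wrist',d,s)
# file: all points above the nest walls in a neighbourhood
m=(P[...,2]>.0455)&(P[...,2]<.075)&(np.hypot(P[...,0]-.63,P[...,1]-.053)<.12)
K,l,st,c=cv2.connectedComponentsWithStats(m.astype(np.uint8)); i=1+np.argmax(st[1:,4]); q=P[l==i]
r=fit(q[:,:2],'tool'); print(len(q),r.round(4),np.degrees(r[2]),np.percentile(q[:,2],[5,50,95]).round(4))
y=np.degrees(r[2])-180
go(r[0],r[1],.30,y); go(r[0],r[1],.2275,y)
E
```

```text
4614 [6.5820e-01 6.5200e-02 3.4555e+00 3.3000e-03] 197.98532949294818 [0.0473 0.0654 0.0671]
row [0.1314, 0.0094, 0.3367, 0.0, 0.0003, -0.0008] min rows 1.7
row [0.1316, 0.0094, 0.5783, 0.0, 0.0003, -0.0008] min rows 2.8
```

Emit:
jog_arm(
  steps=[
    [[0.132, 0.002, 0.25, 0, 0, 0.002], [0.132, 0.002, 0.33, 0, 0, 0.002], [0.132, 0.002, 0.34, 0, 0, 0.002], [0.132, 0.002, 0.34, 0, 0, 0.002], [0.132, 0.002, 0.46, 0, 0, 0.002], [0.132, 0.002, 0.578, 0, 0, 0.002], [0.132, 0.002, 0.578, 0, 0, 0.002], [0.132, 0.002, 0.578, 0, 0, 0.002], [0.132, 0.002, 0.578, 0, 0, 0.002], [0.132, 0.002, 0.578, 0, 0, 0.002]],
  ],
)

```text
t: 12.25
tool_pos: [0.6584, 0.069, 0.2297]
tcp_rot: [[0.953, 0.302, 0.003], [0.302, -0.953, -0.0], [0.002, 0.001, -1.0]]
contact_force: [-0.6, -0.8, -0.7]
finger_gap: 0.603
grip_force: 0.0
```

Emit:
jog_arm(
  steps=[
    [[0, 0, 0, 0, 0, 0], [0, 0, 0, 0, 0, 0], [0, 0, 0, 0, 0, 0], [0, 0, 0, 0, 0, 0], [0, 0, 0, 0, 0, 0]],
  ],
  grip=0,
  newtons=70,
)

```text
t: 12.88
tool_pos: [0.6582, 0.069, 0.2287]
tcp_rot: [[0.953, 0.302, 0.001], [0.302, -0.953, -0.0], [0.001, 0.0, -1.0]]
contact_force: [-0.9, -1.2, 5.9]
finger_gap: 0.258
grip_force: 71.2
```

Emit:
jog_arm(
  steps=[
    [[0, 0, -0.1, 0, 0, 0], [0, 0, -0.25, 0, 0, 0], [0, 0, -0.35, 0, 0, 0], [0, 0, -0.35, 0, 0, 0], [0, 0, -0.35, 0, 0, 0]],
  ],
)

```text
t: 13.5
tool_pos: [0.6572, 0.0691, 0.3305]
tcp_rot: [[0.953, 0.302, -0.004], [0.302, -0.953, 0.0], [-0.003, -0.001, -1.0]]
contact_force: [-0.5, -0.3, -2.2]
finger_gap: 0.259
grip_force: 70.5
```

```bash
python3 - <<'E'
from h import *
go(.4917,-.3127,.30,162.8)
E
```

```text
row [-0.9103, 1.0466, 0.1032, -0.0016, -0.0001, -0.8067] min rows 13.6
```

Emit:
jog_arm(
  steps=[
    [[-0.9, 1.0, 0, 0, 0, -0.806], [-0.9, 1.0, 0, 0, 0, -0.806], [-0.9, 1.0, 0, 0, 0, -0.806], [-0.9, 1.0, 0, 0, 0, -0.806], [-0.9, 1.0, 0, 0, 0, -0.806], [-0.9, 1.0, 0, 0, 0, -0.806], [-0.9, 1.0, 0, 0, 0, -0.806], [-0.9, 1.0, 0, 0, 0, -0.806], [-0.9, 1.0, 0, 0, 0, -0.806], [-0.9, 1.0, 0, 0, 0, -0.806]],
  ],
)

```text
t: 14.75
tool_pos: [0.4905, -0.2983, 0.33]
tcp_rot: [[-0.524, 0.852, -0.004], [0.852, 0.524, 0.003], [0.005, -0.001, -1.0]]
contact_force: [1.2, 0.8, -1.4]
finger_gap: 0.255
grip_force: 70.4
```

```bash
python3 - <<'E'
from h import *
go(.4917,-.3127,.26,162.8)
E
```

```text
row [-0.0442, -0.0215, 0.2333, 0.0002, -0.0016, -0.2291] min rows 3.9
```

Emit:
jog_arm(
  steps=[
    [[-0.044, -0.022, 0.0, 0, 0, -0.229], [-0.044, -0.022, 0.0, 0, 0, -0.229], [-0.044, -0.022, 0.0, 0, 0, -0.229], [-0.044, -0.022, 0.0, 0, 0, -0.229], [-0.044, -0.022, 0.2, 0, 0, -0.229], [-0.044, -0.022, 0.233, 0, 0, -0.229], [-0.044, -0.022, 0.233, 0, 0, -0.229], [-0.044, -0.022, 0.233, 0, 0, -0.229], [-0.044, -0.022, 0.233, 0, 0, -0.229]],
  ],
)

```text
t: 15.88
tool_pos: [0.493, -0.3137, 0.265]
tcp_rot: [[-0.954, 0.301, 0.002], [0.301, 0.954, -0.002], [-0.003, -0.001, -1.0]]
contact_force: [-0.3, -0.2, -0.2]
finger_gap: 0.26
grip_force: 70.4
```

```bash
python3 - <<'E'
from h import *
s=sense();print(s['tool_pos'].round(4))
go(.4917,-.3127,.26,162.8)
p,d,s=shot('wrist'); P=cloud('wrist',d,s)
Q=P.copy(); z=s['tool_pos'][2]-.1870+.024
m=(abs(P[...,2]-z)<.004)&(np.hypot(P[...,0]-.4917,P[...,1]+.3127)<.15)
hsv=cv2.cvtColor(p,cv2.COLOR_RGB2HSV); m2=m&(hsv[...,0]<25)&(hsv[...,1]>120)
q=P[m2]; print(len(q), z); r=cv2.minAreaRect((q[:,:2]*1000).astype(np.float32)); print(r)
cv2.imwrite('pics/w4.png',p[:,:,::-1])
E
```

```text
[ 0.493  -0.3137  0.265 ]
row [0.0051, 0.0019, 0.0165, -0.0004, 0.0009, -0.0018] min rows 0.1
10539 0.101964124450757
((475.96002197265625, -308.5557861328125), (23.86286735534668, 99.55509948730469), 73.24380493164062)
```

View pics/w4.png

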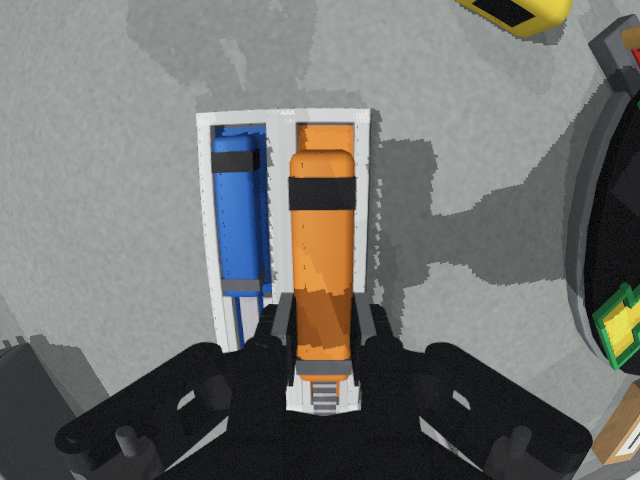

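The file is straight in the grip above the orange slot, its handle centred at (323,250). It sits 3 to 4 mm forward, so I'll shift it back and lower it.

```bash
python3 - <<'E'
from h import *
go(.4896,-.3121,.1915,162.9)
E
```

```text
row [0.0126, 0.0018, 0.2442, -0.0004, 0.0008, -0.0024] min rows 1.2
```

Emit:
jog_arm(
  steps=[
    [[0.012, 0.002, 0.08, 0, 0, -0.002], [0.012, 0.002, 0.16, 0, 0, -0.002], [0.012, 0.002, 0.16, 0, 0, -0.002], [0.012, 0.002, 0.22, 0, 0, -0.002], [0.012, 0.002, 0.244, 0, 0, -0.002], [0.012, 0.002, 0.244, 0, 0, -0.002], [0.012, 0.002, 0.244, 0, 0, -0.002], [0.012, 0.002, 0.244, 0, 0, -0.002], [0.012, 0.002, 0.244, 0, 0, -0.002]],
  ],
)

```text
t: 17.05
tool_pos: [0.4895, -0.3118, 0.1908]
tcp_rot: [[-0.956, 0.295, 0.0], [0.295, 0.956, -0.001], [-0.001, -0.0, -1.0]]
contact_force: [-3.1, 0.7, 5.6]
finger_gap: 0.26
grip_force: 71.3
```

Emit:
jog_arm(
  steps=[
    [[0, 0, 0, 0, 0, 0], [0, 0, 0, 0, 0, 0], [0, 0, 0, 0, 0, 0]],
  ],
  grip=0.42,
)

```text
t: 17.42
tool_pos: [0.4892, -0.3116, 0.1898]
tcp_rot: [[-0.955, 0.295, 0.0], [0.295, 0.955, 0.0], [-0.0, 0.0, -1.0]]
contact_force: [0.6, 0.5, -0.1]
finger_gap: 0.417
grip_force: 0.0
```

Emit:
jog_arm(
  steps=[
    [[0, 0, -0.1, 0, 0, 0], [0, 0, -0.3, 0, 0, 0], [0, 0, -0.5, 0, 0, 0], [0, 0, -0.6, 0, 0, 0], [0, 0, -0.68, 0, 0, 0], [0, 0, -0.68, 0, 0, 0], [0, 0, -0.68, 0, 0, 0]],
  ],
)

```text
t: 18.3
tool_pos: [0.489, -0.3113, 0.3924]
tcp_rot: [[-0.955, 0.295, -0.002], [0.295, 0.955, 0.001], [0.002, 0.001, -1.0]]
contact_force: [0.2, 0.3, 0.2]
finger_gap: 0.417
grip_force: 0.0
```

```bash
python3 held.py file; python3 held.py scraper; python3 - <<'E'
from h import *
go(.5,.30,.40,90)
E
```

```text
file 0.74 [321. 210.] 3705 [0.0095 0.0274 0.0291]
[ 0.4916 -0.3127  5.996   0.026 ] 343.5
scraper 0.82 [270. 201.] 3471 [0.0096 0.0275 0.0291]
[ 0.4697 -0.3602  5.9836  0.888 ] 342.8
row [0.5668, 1.9581, -0.022, -0.0001, -0.0008, 0.4046] min rows 9.8
```

Emit:
jog_arm(
  steps=[
    [[0.3, 1.0, -0.022, 0, 0, 0.2], [0.3, 1.0, -0.022, 0, 0, 0.2], [0.3, 1.0, -0.022, 0, 0, 0.2], [0.3, 1.0, -0.022, 0, 0, 0.2], [0.3, 1.0, -0.022, 0, 0, 0.2], [0.3, 1.0, -0.022, 0, 0, 0.2]],
  ],
)

```text
t: 19.25
tool_pos: [0.4913, 0.0048, 0.3999]
tcp_rot: [[-0.604, 0.797, -0.001], [0.797, 0.604, 0.001], [0.001, -0.0, -1.0]]
contact_force: [-0.2, -0.0, 0.0]
finger_gap: 0.414
grip_force: 0.0
```

```bash
python3 - <<'E'
from h import *
go(.5,.27,.40,90)
E
```

```text
row [0.6872, 0.5569, 0.0003, -0.0002, -0.0002, 0.2063] min rows 4.2
```

Emit:
jog_arm(
  steps=[
    [[0.687, 0.557, 0, 0, 0, 0.206], [0.687, 0.557, 0, 0, 0, 0.206], [0.687, 0.557, 0, 0, 0, 0.206], [0.687, 0.557, 0, 0, 0, 0.206], [0.687, 0.557, 0, 0, 0, 0.206], [0.687, 0.557, 0, 0, 0, 0.206], [0.687, 0.557, 0, 0, 0, 0.206]],
  ],
)

```text
t: 20.12
tool_pos: [0.5023, 0.2659, 0.3999]
tcp_rot: [[0.005, 1.0, -0.001], [1.0, -0.005, -0.001], [-0.001, -0.001, -1.0]]
contact_force: [-0.4, 0.1, -0.9]
finger_gap: 0.422
grip_force: 0.0
```

```bash
cat > br.py <<'E'
from h import *
def brackets(zf=.002):
    "brackets lying on the mat (or floor zf), from the wrist cloud: x,y,yaw deg"
    p,d,s=shot('wrist'); P=cloud('wrist',d,s); v=p.astype(int)
    m=(P[...,2]>zf+.003)&(P[...,2]<zf+.05)&(v.max(-1)>60)&(np.abs(P[...,0]-.5)<.16)&(P[...,1]>.2)&(P[...,1]<.5)
    K,l,st,c=cv2.connectedComponentsWithStats(m.astype(np.uint8)); out=[]
    for i in range(1,K):
        if st[i,4]<500: continue
        q=P[l==i]; r=fit(q[:,:2],'bracket')
        top=q[q[:,2]>zf+.027]; t=top.mean(0) if len(top) else np.zeros(3)
        print(c[i].round(),len(q),r[:2].round(4),'yaw %.1f cost %.3f'%(np.degrees(r[2])%360,r[3]),'lugtop',t.round(4),'plate z',np.median(q[:,2]).round(4)); out.append(r)
    return out,p,s
if __name__=='__main__':
    o,p,s=brackets(); print(s['tool_pos'].round(4)); cv2.imwrite('pics/br.png',p[:,:,::-1])
E
python3 br.py
```

```text
[369.  71.] 2873 [0.5476 0.3996] yaw 184.2 cost 0.066 lugtop [0.5475 0.4001 0.0337] plate z 0.0082
[252.  97.] 2881 [0.4348 0.3755] yaw 73.5 cost 0.050 lugtop [0.4341 0.3757 0.0336] plate z 0.0081
[395. 184.] 2719 [0.5756 0.288 ] yaw 170.0 cost 0.056 lugtop [0.5749 0.2886 0.0338] plate z 0.0082
[278. 207.] 2724 [0.4582 0.2643] yaw 102.9 cost 0.091 lugtop [0.4576 0.2647 0.0337] plate z 0.0081
[0.5023 0.2659 0.3999]
```

View pics/br.png

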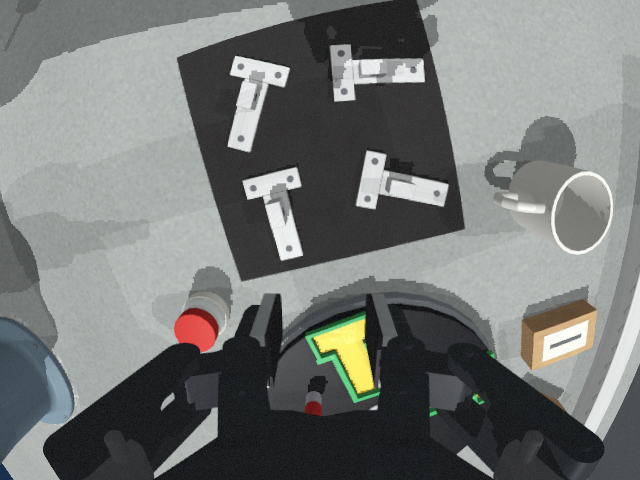

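All four brackets fit well, at pixels (252,97), (369,71), (278,207) and (395,184). I'll start with the near one, b4, into nest1.

```bash
python3 - <<'E'
from h import *
go(.458,.2645,.185,102.9)
E
```

```text
row [-0.004, -0.1473, 0.717, -0.0002, 0.0002, -0.0735] min rows 3.5
```

Emit:
jog_arm(
  steps=[
    [[-0.004, -0.147, 0.25, 0, 0, -0.073], [-0.004, -0.147, 0.4, 0, 0, -0.073], [-0.004, -0.147, 0.55, 0, 0, -0.073], [-0.004, -0.147, 0.55, 0, 0, -0.073], [-0.004, -0.147, 0.55, 0, 0, -0.073], [-0.004, -0.147, 0.55, 0, 0, -0.073], [-0.004, -0.147, 0.55, 0, 0, -0.073], [-0.004, -0.147, 0.55, 0, 0, -0.073]],
  ],
)

```text
t: 21.18
tool_pos: [0.4582, 0.2659, 0.2364]
tcp_rot: [[-0.223, 0.975, 0.002], [0.975, 0.223, 0.001], [0.0, 0.002, -1.0]]
contact_force: [-0.4, -1.0, -0.6]
finger_gap: 0.421
grip_force: 0.0
```

```bash
python3 - <<'E'
from h import *
print(abs(sense()['joint_vel']).max())
go(.458,.2645,.185,102.9)
E
```

```text
0.4303051489627551
row [-0.0044, -0.0018, 0.1715, 0.0005, -0.0001, -0.0] min rows 0.8
```

Emit:
jog_arm(
  steps=[
    [[-0.004, -0.001, 0.1, 0, 0, 0], [-0.004, -0.001, 0.171, 0, 0, 0], [-0.004, -0.001, 0.171, 0, 0, 0], [-0.004, -0.001, 0.171, 0, 0, 0], [-0.004, -0.001, 0.171, 0, 0, 0]],
  ],
)

```text
t: 21.8
tool_pos: [0.4584, 0.2648, 0.1855]
tcp_rot: [[-0.223, 0.975, 0.002], [0.975, 0.223, 0.001], [0.0, 0.002, -1.0]]
contact_force: [0.1, 1.1, -0.2]
finger_gap: 0.422
grip_force: 0.0
```

Emit:
jog_arm(
  steps=[
    [[0, 0, 0, 0, 0, 0], [0, 0, 0, 0, 0, 0], [0, 0, 0, 0, 0, 0], [0, 0, 0, 0, 0, 0], [0, 0, 0, 0, 0, 0]],
  ],
  grip=0,
  newtons=60,
)

```text
t: 22.42
tool_pos: [0.4584, 0.2647, 0.1851]
tcp_rot: [[-0.223, 0.975, 0.001], [0.975, 0.223, 0.0], [0.0, 0.002, -1.0]]
contact_force: [-1.1, -0.4, 5.9]
finger_gap: 0.151
grip_force: 62.0
```

Emit:
jog_arm(
  steps=[
    [[0, 0, -0.1, 0, 0, 0], [0, 0, -0.25, 0, 0, 0], [0, 0, -0.4, 0, 0, 0], [0, 0, -0.4, 0, 0, 0], [0, 0, -0.4, 0, 0, 0]],
  ],
)

```text
t: 23.05
tool_pos: [0.4573, 0.2644, 0.3031]
tcp_rot: [[-0.223, 0.975, -0.002], [0.975, 0.223, -0.001], [-0.0, -0.002, -1.0]]
contact_force: [-0.0, 0.5, -0.8]
finger_gap: 0.147
grip_force: 61.1
```

```bash
python3 - <<'E'
from h import *
go(.5326,.1119,.26,112.5)
E
```

```text
row [-0.5514, 0.1317, 0.1434, -0.0006, -0.0, -0.0533] min rows 2.8
```

Emit:
jog_arm(
  steps=[
    [[-0.551, 0.132, 0.0, 0, 0, -0.053], [-0.551, 0.132, 0.0, 0, 0, -0.053], [-0.551, 0.132, 0.0, 0, 0, -0.053], [-0.551, 0.132, 0.143, 0, 0, -0.053], [-0.551, 0.132, 0.143, 0, 0, -0.053], [-0.551, 0.132, 0.143, 0, 0, -0.053], [-0.551, 0.132, 0.143, 0, 0, -0.053], [-0.551, 0.132, 0.143, 0, 0, -0.053], [-0.551, 0.132, 0.143, 0, 0, -0.053]],
  ],
)

```text
t: 24.18
tool_pos: [0.5334, 0.1125, 0.262]
tcp_rot: [[-0.382, 0.924, 0.001], [0.924, 0.382, 0.0], [-0.0, 0.001, -1.0]]
contact_force: [0.4, 0.2, -0.3]
finger_gap: 0.154
grip_force: 61.1
```

```bash
cat > heldb.py <<'E'
from h import *
import sys
# held bracket: plate points at known height below the TCP; offset of bracket from TCP in tool axes
off=float(sys.argv[1]) if len(sys.argv)>1 else .1831
p,d,s=shot('wrist'); P=cloud('wrist',d,s); t=np.array(s['tool_pos']); Rc=np.array(s['tcp_rot'])
z=t[2]-off+.006; v=p.astype(int)
L=(P-t)@Rc
m=(abs(P[...,2]-z)<.004)&(np.hypot(P[...,0]-t[0],P[...,1]-t[1])<.07)&(v.max(-1)-v.min(-1)<40)&(v.max(-1)>90)
K,l,st,c=cv2.connectedComponentsWithStats(m.astype(np.uint8)); i=1+np.argmax(st[1:,4]); q=L[l==i]
print('n',len(q),'x range',np.percentile(q[:,0],[1,99]).round(4),'head y',np.percentile(q[q[:,0]>.02][:,1],[1,99]).round(4) if (q[:,0]>.02).any() else None,'z',np.median(P[l==i][:,2]).round(4),'exp',z.round(4))
h=q[q[:,0]>.019]; print('head rect',cv2.minAreaRect((h[:,:2]*1000).astype(np.float32)))
print('gap',s['finger_gap'])
E
python3 heldb.py; python3 -c "
from h import *
go(.5326,.1119,.218,112.5)"
```

```text
n 6829 x range [0.0093 0.0366] head y [-0.0271  0.0272] z 0.0848 exp 0.0849
head rect ((27.94461441040039, 0.09937667846679688), (55.98387145996094, 17.892683029174805), 89.98470306396484)
gap 0.15446877789025218
row [-0.0006, -0.0032, 0.146, 0.0003, 0.0001, -0.0003] min rows 0.7
```

Emit:
jog_arm(
  steps=[
    [[-0.001, -0.003, 0.05, 0, 0, 0], [-0.001, -0.003, 0.1, 0, 0, 0], [-0.001, -0.003, 0.13, 0, 0, 0], [-0.001, -0.003, 0.146, 0, 0, 0], [-0.001, -0.003, 0.147, 0, 0, 0], [-0.001, -0.003, 0.147, 0, 0, 0], [-0.001, -0.003, 0.147, 0, 0, 0]],
  ],
)

```text
t: 25.1
tool_pos: [0.5326, 0.1116, 0.2171]
tcp_rot: [[-0.382, 0.924, 0.0], [0.924, 0.382, 0.0], [-0.0, 0.0, -1.0]]
contact_force: [0.5, 0.2, -0.0]
finger_gap: 0.148
grip_force: 61.1
```

Emit:
jog_arm(
  steps=[
    [[0, 0, 0, 0, 0, 0], [0, 0, 0, 0, 0, 0], [0, 0, 0, 0, 0, 0]],
  ],
  grip=0.4,
)

```text
t: 25.48
tool_pos: [0.5326, 0.1116, 0.2173]
tcp_rot: [[-0.382, 0.924, 0.0], [0.924, 0.382, -0.0], [-0.0, 0.0, -1.0]]
contact_force: [-0.9, -0.1, 0.4]
finger_gap: 0.399
grip_force: 0.0
```

Emit:
jog_arm(
  steps=[
    [[0, 0, -0.1, 0, 0, 0], [0, 0, -0.3, 0, 0, 0], [0, 0, -0.45, 0, 0, 0], [0, 0, -0.6, 0, 0, 0], [0, 0, -0.6, 0, 0, 0], [0, 0, -0.6, 0, 0, 0]],
  ],
)

```text
t: 26.22
tool_pos: [0.5323, 0.1116, 0.3964]
tcp_rot: [[-0.382, 0.924, -0.001], [0.924, 0.382, 0.0], [0.0, -0.001, -1.0]]
contact_force: [0.5, 0.2, -0.8]
finger_gap: 0.396
grip_force: 0.0
```

```bash
cat > nest.py <<'E'
from h import *
import sys
# brackets lying in the nests
N={0:(.6672,.0554,22.5),1:(.5324,.1112,112.5),2:(.4768,-.0234,202.5),3:(.6114,-.0792,292.5)}
p,d,s=shot('wrist'); P=cloud('wrist',d,s); v=p.astype(int)
for k in map(int,sys.argv[1:]):
    x,y,a=N[k]; t=np.radians(a); A=np.array([[np.cos(t),-np.sin(t)],[np.sin(t),np.cos(t)]])
    L=(P[...,:2]-[x,y])@A; m=(P[...,2]>.0365)&(P[...,2]<.072)&(v.max(-1)-v.min(-1)<40)&(v.max(-1)>70)&(L[...,0]>-.06)&(L[...,0]<.045)&(abs(L[...,1])<.035)
    q=L[m]; z=P[m][:,2]; r=fit(q,'bracket',[0,0,0]); print('nest',k,len(q),'off mm',(r[:2]*1000).round(1),'yaw %.1f cost %.3f'%(np.degrees(r[2]),r[3]),'plate z %.4f'%np.median(z), 'p10/p90 stem/head z', np.median(z[q[:,0]<-.02]).round(4), np.median(z[q[:,0]>.02]).round(4))
E
python3 nest.py 1; python3 - <<'E'
from h import *
go(.4345,.3755,.235,73.5)
E
```

```text
nest 1 3287 off mm [ 0.7 -0.4] yaw 0.1 cost 0.053 plate z 0.0401 p10/p90 stem/head z 0.0399 0.04
row [0.9368, 0.0361, 0.5363, -0.0009, -0.0001, 0.2163] min rows 5.2
```

Emit:
jog_arm(
  steps=[
    [[0.937, 0.036, 0.0, 0, 0, 0.216], [0.937, 0.036, 0.0, 0, 0, 0.216], [0.937, 0.036, 0.0, 0, 0, 0.216], [0.937, 0.036, 0.0, 0, 0, 0.216], [0.937, 0.036, 0.0, 0, 0, 0.216], [0.937, 0.036, 0.0, 0, 0, 0.216], [0.937, 0.036, 0.1, 0, 0, 0.216], [0.937, 0.036, 0.1, 0, 0, 0.216]],
  ],
)

```text
t: 27.28
tool_pos: [0.4347, 0.3744, 0.3633]
tcp_rot: [[0.284, 0.959, -0.007], [0.959, -0.284, -0.004], [-0.006, -0.005, -1.0]]
contact_force: [-0.1, -0.4, -0.3]
finger_gap: 0.402
grip_force: 0.0
```

```bash
cat > tgt.py <<'E'
from br import *
import sys
# nearest bracket to the TCP -> jog to hover and to grasp; flip arg adds 180
o,p,s=brackets(); t=np.array(s['tool_pos']); r=min(o,key=lambda r:np.hypot(*(r[:2]-t[:2])))
y=np.degrees(r[2])+float(sys.argv[1]) if len(sys.argv)>1 else np.degrees(r[2])
go(r[0],r[1],.235,y,s); go(r[0],r[1],.185,y,s); print('target',r[:2].round(4),y)
E
python3 tgt.py
```

```text
[436. 153.] 3277 [0.5474 0.4018] yaw 184.2 cost 0.110 lugtop [0.5469 0.401  0.0338] plate z 0.0082
[323. 209.] 3380 [0.4335 0.3758] yaw 73.6 cost 0.044 lugtop [0.4341 0.3766 0.0337] plate z 0.0081
[484. 257.] 2580 [0.5754 0.2901] yaw 169.7 cost 0.170 lugtop [0.5742 0.2897 0.0335] plate z 0.0083
row [0.0059, -0.0029, 0.4275, -0.0017, 0.0019, -0.0004] min rows 2.1
row [0.0069, -0.002, 0.5942, -0.0017, 0.0019, -0.0004] min rows 2.9
target [0.4335 0.3758] 73.58983695041688
```

Emit:
jog_arm(
  steps=[
    [[0.006, -0.002, 0.2, 0, 0, 0], [0.006, -0.002, 0.4, 0, 0, 0], [0.006, -0.002, 0.43, 0, 0, 0], [0.006, -0.002, 0.43, 0, 0, 0], [0.006, -0.002, 0.43, 0, 0, 0], [0.006, -0.002, 0.43, 0, 0, 0], [0.006, -0.002, 0.43, 0, 0, 0]],
  ],
)

```text
t: 28.2
tool_pos: [0.4356, 0.3777, 0.2395]
tcp_rot: [[0.283, 0.959, 0.002], [0.959, -0.283, 0.001], [0.002, 0.001, -1.0]]
contact_force: [-0.1, -0.2, 0.5]
finger_gap: 0.397
grip_force: 0.0
```

```bash
python3 -c "
from h import *
go(.4338,.3759,.185,73.55)"
```

```text
row [-0.0076, -0.0042, 0.1816, 0.0005, -0.0005, 0.0] min rows 0.9
```

Emit:
jog_arm(
  steps=[
    [[-0.006, -0.003, 0.09, 0, 0, 0], [-0.006, -0.003, 0.174, 0, 0, 0], [-0.006, -0.003, 0.174, 0, 0, 0], [-0.006, -0.003, 0.174, 0, 0, 0], [-0.006, -0.003, 0.174, 0, 0, 0]],
  ],
)

```text
t: 28.82
tool_pos: [0.4344, 0.3763, 0.1875]
tcp_rot: [[0.283, 0.959, 0.002], [0.959, -0.283, 0.001], [0.002, 0.002, -1.0]]
contact_force: [0.2, 0.1, 0.4]
finger_gap: 0.399
grip_force: 0.0
```

Emit:
jog_arm(
  steps=[
    [[0, 0, 0, 0, 0, 0], [0, 0, 0, 0, 0, 0], [0, 0, 0, 0, 0, 0], [0, 0, 0, 0, 0, 0], [0, 0, 0, 0, 0, 0]],
  ],
  grip=0,
)

```text
t: 29.45
tool_pos: [0.4344, 0.3763, 0.1871]
tcp_rot: [[0.283, 0.959, 0.002], [0.959, -0.283, 0.001], [0.001, 0.001, -1.0]]
contact_force: [-1.2, 0.4, 6.1]
finger_gap: 0.145
grip_force: 61.6
```

Emit:
jog_arm(
  steps=[
    [[0, 0, -0.1, 0, 0, 0], [0, 0, -0.25, 0, 0, 0], [0, 0, -0.45, 0, 0, 0], [0, 0, -0.45, 0, 0, 0], [0, 0, -0.45, 0, 0, 0]],
  ],
)

```text
t: 30.08
tool_pos: [0.4334, 0.3757, 0.3201]
tcp_rot: [[0.283, 0.959, -0.001], [0.959, -0.283, -0.001], [-0.001, -0.001, -1.0]]
contact_force: [-0.2, 0.4, -0.9]
finger_gap: 0.146
grip_force: 60.6
```

```bash
python3 - <<'E'
from h import *
go(.6672,.0554,.27,22.5)
E
```

```text
row [-0.8033, 1.0499, 0.1666, -0.0002, 0.0005, 0.2836] min rows 6.4
```

Emit:
jog_arm(
  steps=[
    [[-0.8, 1.0, 0, 0, 0, 0.283], [-0.8, 1.0, 0, 0, 0, 0.283], [-0.8, 1.0, 0, 0, 0, 0.283], [-0.8, 1.0, 0, 0, 0, 0.283], [-0.8, 1.0, 0, 0, 0, 0.283], [-0.8, 1.0, 0, 0, 0, 0.283], [-0.8, 1.0, 0.15, 0, 0, 0.283], [-0.8, 1.0, 0.15, 0, 0, 0.283], [-0.8, 1.0, 0.15, 0, 0, 0.283]],
  ],
)

```text
t: 31.2
tool_pos: [0.6531, 0.0615, 0.2751]
tcp_rot: [[0.923, 0.385, -0.002], [0.385, -0.923, 0.0], [-0.002, -0.001, -1.0]]
contact_force: [0.3, 0.2, -0.4]
finger_gap: 0.149
grip_force: 60.6
```

```bash
python3 -c "
from h import *
go(.6672,.0554,.262,22.5)"
```

```text
row [0.0357, 0.037, 0.0435, -0.0004, 0.0007, 0.0009] min rows 0.3
```

Emit:
jog_arm(
  steps=[
    [[0.035, 0.037, 0.04, 0, 0, 0.001], [0.035, 0.037, 0.04, 0, 0, 0.001], [0.035, 0.037, 0.04, 0, 0, 0.001], [0.035, 0.037, 0.04, 0, 0, 0.001], [0.035, 0.037, 0.04, 0, 0, 0.001]],
  ],
)

```text
t: 31.82
tool_pos: [0.6674, 0.0549, 0.2645]
tcp_rot: [[0.924, 0.382, 0.001], [0.382, -0.924, -0.0], [0.0, 0.0, -1.0]]
contact_force: [-0.5, 0.1, -0.7]
finger_gap: 0.148
grip_force: 60.6
```

```bash
python3 heldb.py .1851; python3 -c "
from h import *
go(.6672,.0554,.2195,22.5)"; sed -i 's/blobs(.nest.*/blobs("nest",24,34,"nest",4,.02)/' tbl.py
```

```text
n 6724 x range [0.0084 0.0365] head y [-0.0269  0.0275] z 0.0852 exp 0.0854
head rect ((27.93695068359375, 0.2791919708251953), (17.864803314208984, 56.08538055419922), 0.00814351812005043)
gap 0.14806470774478642
row [-0.0002, -0.0022, 0.1496, 0.0001, -0.0001, -0.0003] min rows 0.7
```

Emit:
jog_arm(
  steps=[
    [[0, -0.002, 0.05, 0, 0, 0], [0, -0.002, 0.1, 0, 0, 0], [0, -0.002, 0.13, 0, 0, 0], [0, -0.002, 0.148, 0, 0, 0], [0, -0.002, 0.15, 0, 0, 0], [0, -0.002, 0.15, 0, 0, 0], [0, -0.002, 0.15, 0, 0, 0]],
  ],
)

```text
t: 32.75
tool_pos: [0.6675, 0.0552, 0.2191]
tcp_rot: [[0.924, 0.382, 0.001], [0.382, -0.924, -0.0], [0.001, 0.0, -1.0]]
contact_force: [-0.2, 0.2, 0.8]
finger_gap: 0.146
grip_force: 60.8
```

Emit:
jog_arm(
  steps=[
    [[0, 0, 0, 0, 0, 0], [0, 0, 0, 0, 0, 0], [0, 0, 0, 0, 0, 0]],
  ],
  grip=0.4,
)

```text
t: 33.12
tool_pos: [0.6674, 0.0552, 0.219]
tcp_rot: [[0.924, 0.382, 0.0], [0.382, -0.924, -0.0], [0.0, 0.0, -1.0]]
contact_force: [0.6, 0.3, -0.8]
finger_gap: 0.404
grip_force: 0.0
```

Emit:
jog_arm(
  steps=[
    [[0, 0, -0.1, 0, 0, 0], [0, 0, -0.3, 0, 0, 0], [0, 0, -0.45, 0, 0, 0], [0, 0, -0.6, 0, 0, 0], [0, 0, -0.6, 0, 0, 0], [0, 0, -0.6, 0, 0, 0]],
  ],
)

```text
t: 33.88
tool_pos: [0.6671, 0.0552, 0.3981]
tcp_rot: [[0.924, 0.382, -0.001], [0.382, -0.924, 0.0], [-0.001, -0.001, -1.0]]
contact_force: [0.6, -0.6, -1.6]
finger_gap: 0.396
grip_force: 0.0
```

```bash
python3 nest.py 0 1; python3 - <<'E'
from h import *
go(.5474,.4005,.36,184.2)
go(.5756,.289,.36,-10)
E
```

```text
nest 0 3282 off mm [ 0.6 -0.9] yaw -0.3 cost 0.043 plate z 0.0401 p10/p90 stem/head z 0.0399 0.0399
nest 1 1806 off mm [ 0.2 -7.5] yaw 6.4 cost 1.214 plate z 0.0402 p10/p90 stem/head z 0.0398 0.0398
row [0.0712, -1.2156, 0.1252, -0.0013, -0.0004, -0.8987] min rows 15.1
row [0.0162, -0.8362, 0.1248, -0.0002, 0.001, 0.1802] min rows 4.1
```

Emit:
jog_arm(
  steps=[
    [[0.016, -0.836, 0, 0, 0, 0.18], [0.016, -0.836, 0, 0, 0, 0.18], [0.016, -0.836, 0, 0, 0, 0.18], [0.016, -0.836, 0, 0, 0, 0.18], [0.016, -0.836, 0.1, 0, 0, 0.18], [0.016, -0.836, 0.12, 0, 0, 0.18], [0.016, -0.836, 0.12, 0, 0, 0.18], [0.016, -0.836, 0.12, 0, 0, 0.18]],
  ],
)

```text
t: 34.92
tool_pos: [0.5768, 0.2881, 0.3638]
tcp_rot: [[0.985, -0.174, 0.001], [-0.174, -0.985, 0.0], [0.001, -0.001, -1.0]]
contact_force: [0.4, -0.0, 0.7]
finger_gap: 0.397
grip_force: 0.0
```

```bash
python3 tgt.py 180
```

```text
[324. 215.] 3379 [0.5757 0.2881] yaw 169.9 cost 0.049 lugtop [0.576  0.2875 0.0337] plate z 0.008
[214. 263.] 2865 [0.5475 0.3988] yaw 185.1 cost 0.116 lugtop [0.5483 0.3991 0.0334] plate z 0.008
row [-0.004, 0.0008, 0.4293, -0.0002, -0.0003, 0.0002] min rows 2.1
row [-0.0041, 0.0009, 0.5959, -0.0002, -0.0003, 0.0002] min rows 2.9
target [0.5757 0.2881] 349.90889342720567
```

Nothing was knocked. Descending straight to the grasp with time to settle.

Emit:
jog_arm(
  steps=[
    [[-0.004, 0.001, 0.2, 0, 0, 0], [-0.004, 0.001, 0.4, 0, 0, 0], [-0.004, 0.001, 0.42, 0, 0, 0], [-0.004, 0.001, 0.42, 0, 0, 0], [-0.004, 0.001, 0.42, 0, 0, 0], [-0.004, 0.001, 0.5, 0, 0, 0], [-0.004, 0.001, 0.58, 0, 0, 0], [-0.004, 0.001, 0.59, 0, 0, 0], [-0.004, 0.001, 0.59, 0, 0, 0], [-0.004, 0.001, 0.59, 0, 0, 0]],
  ],
)

```text
t: 36.22
tool_pos: [0.5756, 0.289, 0.1879]
tcp_rot: [[0.985, -0.173, 0.003], [-0.173, -0.985, 0.001], [0.003, -0.001, -1.0]]
contact_force: [-0.7, 0.3, 0.6]
finger_gap: 0.402
grip_force: 0.0
```

Emit:
jog_arm(
  steps=[
    [[0, 0, 0, 0, 0, 0], [0, 0, 0, 0, 0, 0], [0, 0, 0, 0, 0, 0], [0, 0, 0, 0, 0, 0]],
  ],
)

```text
t: 36.72
tool_pos: [0.5748, 0.2888, 0.186]
tcp_rot: [[0.985, -0.173, -0.0], [-0.173, -0.985, -0.0], [-0.0, 0.0, -1.0]]
contact_force: [-0.3, -0.2, 0.6]
finger_gap: 0.403
grip_force: 0.0
```

```bash
python3 -c "
from h import *
go(.5757,.2881,.186,-10.1)"
```

```text
row [0.0032, 0.0017, -0.0001, 0.0, 0.0, 0.0007] min rows 0.0
```

Emit:
jog_arm(
  steps=[
    [[0.003, 0.001, 0, 0, 0, 0], [0.003, 0.001, 0, 0, 0, 0], [0.003, 0.001, 0, 0, 0, 0], [0.003, 0.001, 0, 0, 0, 0], [0.003, 0.001, 0, 0, 0, 0]],
  ],
  grip=0,
)

```text
t: 37.35
tool_pos: [0.5758, 0.2883, 0.1861]
tcp_rot: [[0.985, -0.173, 0.001], [-0.173, -0.985, 0.0], [0.001, -0.0, -1.0]]
contact_force: [0.7, -0.0, 0.4]
finger_gap: 0.148
grip_force: 60.9
```

Emit:
jog_arm(
  steps=[
    [[0, 0, -0.1, 0, 0, 0], [0, 0, -0.25, 0, 0, 0], [0, 0, -0.45, 0, 0, 0], [0, 0, -0.5, 0, 0, 0], [0, 0, -0.5, 0, 0, 0]],
  ],
)

```text
t: 37.98
tool_pos: [0.5757, 0.2884, 0.3366]
tcp_rot: [[0.985, -0.173, 0.001], [-0.173, -0.985, 0.0], [0.001, -0.001, -1.0]]
contact_force: [0.3, 0.2, -1.7]
finger_gap: 0.15
grip_force: 60.6
```

```bash
python3 - <<'E'
from h import *
go(.6114,-.0792,.3,112.5)
E
```

```text
row [0.3291, 1.1863, 0.1217, 0.0003, -0.0005, -0.6803] min rows 11.4
```

Offset of the underside is 0.1841.

Emit:
jog_arm(
  steps=[
    [[0.28, 1.0, 0, 0, 0, -0.68], [0.28, 1.0, 0, 0, 0, -0.68], [0.28, 1.0, 0, 0, 0, -0.68], [0.28, 1.0, 0, 0, 0, -0.68], [0.28, 1.0, 0, 0, 0, -0.68], [0.28, 1.0, 0, 0, 0, -0.68], [0.28, 1.0, 0, 0, 0, -0.68], [0.28, 1.0, 0, 0, 0, -0.68], [0.28, 1.0, 0, 0, 0, -0.68], [0.28, 1.0, 0, 0, 0, -0.68]],
  ],
)

```text
t: 39.22
tool_pos: [0.6056, -0.0216, 0.3324]
tcp_rot: [[-0.087, 0.996, -0.006], [0.996, 0.087, 0.001], [0.002, -0.006, -1.0]]
contact_force: [-0.4, 0.3, -0.7]
finger_gap: 0.15
grip_force: 60.6
```

```bash
python3 - <<'E'
from h import *
go(.6114,-.0792,.265,112.5); print(sense()['finger_gap'])
E
```

```text
row [-0.1935, 0.0039, 0.2242, -0.0017, -0.0009, -0.0973] min rows 1.6
0.14980165219182076
```

Emit:
jog_arm(
  steps=[
    [[-0.193, 0.004, 0.0, 0, 0, -0.097], [-0.193, 0.004, 0.0, 0, 0, -0.097], [-0.193, 0.004, 0.15, 0, 0, -0.097], [-0.193, 0.004, 0.22, 0, 0, -0.097], [-0.193, 0.004, 0.22, 0, 0, -0.097], [-0.193, 0.004, 0.22, 0, 0, -0.097], [-0.193, 0.004, 0.22, 0, 0, -0.097], [-0.193, 0.004, 0.22, 0, 0, -0.097], [-0.193, 0.004, 0.22, 0, 0, -0.097]],
  ],
)

```text
t: 40.35
tool_pos: [0.6125, -0.0793, 0.2706]
tcp_rot: [[-0.376, 0.926, 0.001], [0.926, 0.376, -0.0], [-0.001, 0.001, -1.0]]
contact_force: [-0.0, -0.1, -1.4]
finger_gap: 0.152
grip_force: 60.6
```

```bash
python3 - <<'E'
from h import *
go(.6114,-.0792,.2185,112.5)
p,d,s=shot('wrist'); print(s['finger_gap']); P=cloud('wrist',d,s); t=np.array(s['tool_pos']); L=(P-t)@np.array(s['tcp_rot']); v=p.astype(int)
z=t[2]-.1841+.006; m=(abs(P[...,2]-z)<.004)&(np.hypot(L[...,0],L[...,1])<.07)&(v.max(-1)-v.min(-1)<40)&(v.max(-1)>90)&(L[...,0]>.02)
q=L[m]; print(len(q),cv2.minAreaRect((q[:,:2]*1000).astype(np.float32)),np.median(P[m][:,2])-z)
cv2.imwrite('pics/w5.png',p[:,:,::-1])
E
```

```text
row [0.0019, -0.0035, 0.1738, 0.0002, 0.0002, -0.0022] min rows 0.8
0.15244200486087459
4311 ((36.37494659423828, 0.16290950775146484), (32.745052337646484, 24.113805770874023), 0.1809094399213791) -0.00014051974699411107
```

View pics/w5.png

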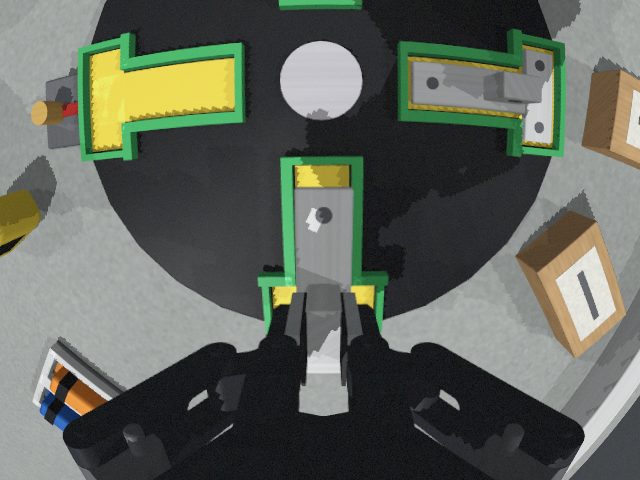

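The stem at (325,240) is centred over nest3 and the bracket in nest0 is seated at (490,85). Lowering.

Emit:
jog_arm(
  steps=[
    [[0.002, -0.003, 0.05, 0, 0, -0.002], [0.002, -0.003, 0.1, 0, 0, -0.002], [0.002, -0.003, 0.13, 0, 0, -0.002], [0.002, -0.003, 0.13, 0, 0, -0.002], [0.002, -0.003, 0.16, 0, 0, -0.002], [0.002, -0.003, 0.174, 0, 0, -0.002], [0.002, -0.003, 0.174, 0, 0, -0.002], [0.002, -0.003, 0.174, 0, 0, -0.002], [0.002, -0.003, 0.174, 0, 0, -0.002]],
  ],
)

```text
t: 41.52
tool_pos: [0.6116, -0.0791, 0.2181]
tcp_rot: [[-0.382, 0.924, 0.001], [0.924, 0.382, -0.0], [-0.001, 0.001, -1.0]]
contact_force: [-0.1, 0.4, 2.0]
finger_gap: 0.148
grip_force: 60.9
```

Emit:
jog_arm(
  steps=[
    [[0, 0, 0, 0, 0, 0], [0, 0, 0, 0, 0, 0], [0, 0, 0, 0, 0, 0]],
  ],
  grip=0.4,
)

```text
t: 41.9
tool_pos: [0.6112, -0.0791, 0.2177]
tcp_rot: [[-0.382, 0.924, -0.0], [0.924, 0.382, 0.0], [0.0, -0.0, -1.0]]
contact_force: [-0.0, -0.2, -0.9]
finger_gap: 0.402
grip_force: 0.0
```

Emit:
jog_arm(
  steps=[
    [[0, 0, -0.1, 0, 0, 0], [0, 0, -0.3, 0, 0, 0], [0, 0, -0.45, 0, 0, 0], [0, 0, -0.6, 0, 0, 0], [0, 0, -0.6, 0, 0, 0], [0, 0, -0.6, 0, 0, 0]],
  ],
)

```text
t: 42.65
tool_pos: [0.611, -0.079, 0.3969]
tcp_rot: [[-0.382, 0.924, -0.001], [0.924, 0.382, 0.0], [0.001, -0.001, -1.0]]
contact_force: [-0.1, -0.1, -0.4]
finger_gap: 0.395
grip_force: 0.0
```

```bash
python3 nest.py 3 0; python3 - <<'E'
from h import *
go(.5474,.399,.36,184.5)
E
```

```text
nest 3 3251 off mm [0.6 0.5] yaw -0.1 cost 0.052 plate z 0.0401 p10/p90 stem/head z 0.0399 0.04
nest 0 3178 off mm [-0.6 -0.1] yaw 0.2 cost 0.086 plate z 0.0401 p10/p90 stem/head z 0.0399 0.0399
row [1.5531, 0.4134, 0.1219, -0.0002, -0.001, -0.4002] min rows 7.7
```

Emit:
jog_arm(
  steps=[
    [[1.0, 0.27, 0, 0, 0, -0.4], [1.0, 0.27, 0, 0, 0, -0.4], [1.0, 0.27, 0, 0, 0, -0.4], [1.0, 0.27, 0, 0, 0, -0.4], [1.0, 0.27, 0, 0, 0, -0.4], [1.0, 0.27, 0, 0, 0, -0.4]],
  ],
)

```text
t: 43.45
tool_pos: [0.57, 0.2328, 0.3953]
tcp_rot: [[-0.999, 0.042, -0.004], [0.042, 0.999, -0.0], [0.004, -0.0, -1.0]]
contact_force: [0.5, -1.2, -0.3]
finger_gap: 0.4
grip_force: 0.0
```

```bash
python3 - <<'E'
from h import *
go(.5474,.399,.36,184.5)
E
```

```text
row [0.0981, 0.5503, 0.118, -0.0001, -0.0013, -0.0383] min rows 2.7
```

Emit:
jog_arm(
  steps=[
    [[0.098, 0.55, 0, 0, 0, -0.038], [0.098, 0.55, 0, 0, 0, -0.038], [0.098, 0.55, 0.05, 0, 0, -0.038], [0.098, 0.55, 0.118, 0, 0, -0.038], [0.098, 0.55, 0.118, 0, 0, -0.038], [0.098, 0.55, 0.118, 0, 0, -0.038], [0.098, 0.55, 0.118, 0, 0, -0.038], [0.098, 0.55, 0.118, 0, 0, -0.038]],
  ],
)

```text
t: 44.45
tool_pos: [0.5515, 0.3949, 0.3634]
tcp_rot: [[-0.998, -0.065, 0.001], [-0.065, 0.998, 0.001], [-0.001, 0.001, -1.0]]
contact_force: [0.0, -0.3, 0.2]
finger_gap: 0.398
grip_force: 0.0
```

```bash
python3 tgt.py
```

```text
[330. 209.] 3432 [0.5476 0.4007] yaw 184.2 cost 0.033 lugtop [0.5469 0.4006 0.0338] plate z 0.0081
row [0.0123, 0.02, 0.4279, 0.0002, 0.0004, -0.0029] min rows 2.1
row [0.0125, 0.0199, 0.5945, 0.0002, 0.0004, -0.0029] min rows 2.9
target [0.5476 0.4007] 184.2200710835919
```

Emit:
jog_arm(
  steps=[
    [[0.012, 0.016, 0.2, 0, 0, 0], [0.012, 0.016, 0.4, 0, 0, 0], [0.012, 0.016, 0.42, 0, 0, 0], [0.012, 0.016, 0.42, 0, 0, 0], [0.012, 0.016, 0.42, 0, 0, 0], [0.012, 0.016, 0.42, 0, 0, 0], [0.012, 0.016, 0.42, 0, 0, 0], [0.012, 0.016, 0.42, 0, 0, 0]],
  ],
)

```text
t: 45.5
tool_pos: [0.5472, 0.4, 0.2369]
tcp_rot: [[-0.998, -0.066, 0.001], [-0.066, 0.998, 0.0], [-0.001, 0.0, -1.0]]
contact_force: [0.1, 0.3, -0.2]
finger_gap: 0.4
grip_force: 0.0
```

```bash
python3 -c "
from h import *
go(.5476,.4006,.186,184.2)"
```

```text
row [-0.0013, 0.0017, 0.1695, 0.0001, 0.0002, -0.0024] min rows 0.8
```

Emit:
jog_arm(
  steps=[
    [[-0.001, 0.001, 0.08, 0, 0, -0.002], [-0.001, 0.001, 0.16, 0, 0, -0.002], [-0.001, 0.001, 0.169, 0, 0, -0.002], [-0.001, 0.001, 0.169, 0, 0, -0.002], [-0.001, 0.001, 0.169, 0, 0, -0.002], [-0.001, 0.001, 0.169, 0, 0, -0.002]],
  ],
)

```text
t: 46.25
tool_pos: [0.5478, 0.4005, 0.1867]
tcp_rot: [[-0.997, -0.072, 0.002], [-0.072, 0.997, 0.001], [-0.002, 0.001, -1.0]]
contact_force: [-0.5, 0.2, -0.3]
finger_gap: 0.4
grip_force: 0.0
```

Emit:
jog_arm(
  steps=[
    [[0, 0, 0, 0, 0, 0], [0, 0, 0, 0, 0, 0], [0, 0, 0, 0, 0, 0], [0, 0, 0, 0, 0, 0], [0, 0, 0, 0, 0, 0]],
  ],
  grip=0,
)

```text
t: 46.88
tool_pos: [0.5478, 0.4005, 0.1864]
tcp_rot: [[-0.997, -0.072, 0.001], [-0.072, 0.997, 0.001], [-0.001, 0.0, -1.0]]
contact_force: [0.0, 0.5, 5.5]
finger_gap: 0.147
grip_force: 61.3
```

Emit:
jog_arm(
  steps=[
    [[0, 0, -0.1, 0, 0, 0], [0, 0, -0.25, 0, 0, 0], [0, 0, -0.45, 0, 0, 0], [0, 0, -0.5, 0, 0, 0], [0, 0, -0.5, 0, 0, 0]],
  ],
)

```text
t: 47.5
tool_pos: [0.5474, 0.4003, 0.336]
tcp_rot: [[-0.997, -0.072, 0.001], [-0.072, 0.997, 0.0], [-0.001, 0.0, -1.0]]
contact_force: [0.6, -0.2, -1.4]
finger_gap: 0.15
grip_force: 60.7
```

```bash
python3 - <<'E'
from h import *
go(.4768,-.0234,.30,202.5)
E
```

```text
row [0.3363, -1.3918, 0.1192, 0.0001, 0.0003, -0.1021] min rows 6.9
```

Emit:
jog_arm(
  steps=[
    [[0.24, -1.0, 0, 0, 0, -0.102], [0.24, -1.0, 0, 0, 0, -0.102], [0.24, -1.0, 0, 0, 0, -0.102], [0.24, -1.0, 0, 0, 0, -0.102], [0.24, -1.0, 0, 0, 0, -0.102], [0.24, -1.0, 0, 0, 0, -0.102]],
  ],
)

```text
t: 48.25
tool_pos: [0.4959, 0.0929, 0.3326]
tcp_rot: [[-0.926, -0.377, -0.006], [-0.377, 0.926, -0.0], [0.005, 0.002, -1.0]]
contact_force: [-0.1, 0.5, -0.6]
finger_gap: 0.149
grip_force: 60.7
```

```bash
python3 - <<'E'
from h import *
print(sense()['finger_gap']);go(.4768,-.0234,.265,202.5)
E
```

```text
0.1486200731517083
row [0.2039, -0.3356, 0.2256, 0.0007, -0.0017, -0.0019] min rows 2.2
```

Emit:
jog_arm(
  steps=[
    [[0.204, -0.336, 0, 0, 0, -0.002], [0.204, -0.336, 0, 0, 0, -0.002], [0.204, -0.336, 0, 0, 0, -0.002], [0.204, -0.336, 0.1, 0, 0, -0.002], [0.204, -0.336, 0.22, 0, 0, -0.002], [0.204, -0.336, 0.22, 0, 0, -0.002], [0.204, -0.336, 0.22, 0, 0, -0.002], [0.204, -0.336, 0.22, 0, 0, -0.002], [0.204, -0.336, 0.22, 0, 0, -0.002]],
  ],
)

```text
t: 49.38
tool_pos: [0.4796, -0.0206, 0.2709]
tcp_rot: [[-0.922, -0.388, 0.002], [-0.388, 0.922, -0.001], [-0.002, -0.001, -1.0]]
contact_force: [0.4, -0.2, -0.8]
finger_gap: 0.143
grip_force: 60.7
```

```bash
python3 heldb.py .1844; python3 -c "
from h import *
go(.4768,-.0234,.2187,202.5)"
```

```text
n 7075 x range [0.0088 0.0372] head y [-0.0271  0.0273] z 0.0924 exp 0.0925
head rect ((28.27916717529297, 0.09096336364746094), (55.9385986328125, 18.62005043029785), 89.87393188476562)
gap 0.1434073992914089
row [0.0121, -0.0048, 0.1731, -0.0003, 0.0004, 0.0019] min rows 0.8
```

Emit:
jog_arm(
  steps=[
    [[0.01, -0.004, 0.06, 0, 0, 0.001], [0.01, -0.004, 0.06, 0, 0, 0.001], [0.01, -0.004, 0.06, 0, 0, 0.001], [0.01, -0.004, 0.06, 0, 0, 0.001]],
  ],
)

```text
t: 49.92
tool_pos: [0.4772, -0.023, 0.2524]
tcp_rot: [[-0.923, -0.385, 0.001], [-0.385, 0.923, -0.0], [-0.001, -0.001, -1.0]]
contact_force: [0.2, -0.0, -0.8]
finger_gap: 0.149
grip_force: 60.7
```

```bash
python3 -c "
from h import *
go(.477,-.0233,.2187,202.5)"
```

```text
row [0.0013, -0.0007, 0.1125, -0.0003, 0.0003, 0.0009] min rows 0.5
```

Emit:
jog_arm(
  steps=[
    [[0, 0, 0.05, 0, 0, 0.001], [0, 0, 0.09, 0, 0, 0.001], [0, 0, 0.112, 0, 0, 0.001], [0, 0, 0.113, 0, 0, 0.001], [0, 0, 0.113, 0, 0, 0.001], [0, 0, 0.113, 0, 0, 0.001]],
  ],
)

```text
t: 50.68
tool_pos: [0.477, -0.023, 0.2184]
tcp_rot: [[-0.924, -0.383, -0.002], [-0.383, 0.924, -0.0], [0.002, 0.001, -1.0]]
contact_force: [-6.2, -0.2, 10.8]
finger_gap: 0.147
grip_force: 62.3
```

Emit:
jog_arm(
  steps=[
    [[0, 0, 0, 0, 0, 0], [0, 0, 0, 0, 0, 0], [0, 0, 0, 0, 0, 0]],
  ],
  grip=0.4,
)

```text
t: 51.05
tool_pos: [0.4768, -0.0229, 0.2175]
tcp_rot: [[-0.924, -0.382, -0.0], [-0.382, 0.924, 0.0], [0.0, 0.0, -1.0]]
contact_force: [-0.1, -0.4, -0.6]
finger_gap: 0.4
grip_force: 0.0
```

Emit:
jog_arm(
  steps=[
    [[0, 0, -0.1, 0, 0, 0], [0, 0, -0.3, 0, 0, 0], [0, 0, -0.45, 0, 0, 0], [0, 0, -0.6, 0, 0, 0], [0, 0, -0.6, 0, 0, 0], [0, 0, -0.6, 0, 0, 0]],
  ],
)

```text
t: 51.8
tool_pos: [0.4766, -0.0228, 0.3969]
tcp_rot: [[-0.924, -0.382, -0.001], [-0.382, 0.924, 0.0], [0.001, 0.001, -1.0]]
contact_force: [-0.7, 1.0, -0.4]
finger_gap: 0.404
grip_force: 0.0
```

```bash
python3 nest.py 2 1; python3 - <<'E'
from h import *
p,d,s=shot('wrist'); P=cloud('wrist',d,s); m=(P[...,2]>.07)&(P[...,2]<.085)&(np.hypot(P[...,0]-.489,P[...,1]-.05)<.03); print('post',m.sum(),P[m].mean(0).round(4))
cv2.imwrite('pics/w6.png',p[:,:,::-1])
go(.51,.1,.40,67.5)
E
```

```text
nest 2 3290 off mm [ 0.2 -0.6] yaw -0.2 cost 0.046 plate z 0.0401 p10/p90 stem/head z 0.04 0.04
nest 1 1761 off mm [ 1.3 -1.6] yaw -2.4 cost 2.370 plate z 0.0405 p10/p90 stem/head z 0.04 0.0399
post 380 [0.4882 0.049  0.0757]
row [-0.2598, 0.3355, -0.0136, -0.0006, -0.0012, 0.7499] min rows 12.6
```

View pics/w6.png

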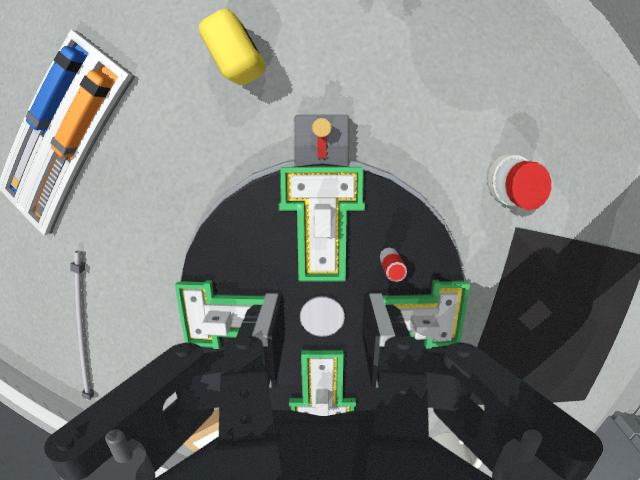

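Everything is seated: nest2 bracket (322,215), nest1 (430,320), nest3 (215,320), nest0 (322,385), and the post top at (396,270). Now for the post. I'll turn the wrist the long way round, because of the joint 6 range.

```bash
python3 - <<'E'
from h import *
go(.488,.0495,.40,92.5)
E
```

```text
row [-0.1276, 0.208, -0.0135, -0.0003, -0.0012, 0.611] min rows 10.3
```

Emit:
jog_arm(
  steps=[
    [[-0.128, 0.208, -0.013, 0, 0, 0.61], [-0.128, 0.208, -0.013, 0, 0, 0.61], [-0.128, 0.208, -0.013, 0, 0, 0.61], [-0.128, 0.208, -0.013, 0, 0, 0.61], [-0.128, 0.208, -0.013, 0, 0, 0.61], [-0.128, 0.208, -0.013, 0, 0, 0.61], [-0.128, 0.208, -0.013, 0, 0, 0.61], [-0.128, 0.208, -0.013, 0, 0, 0.61], [-0.128, 0.208, -0.013, 0, 0, 0.61], [-0.128, 0.208, -0.013, 0, 0, 0.61]],
  ],
)

```text
t: 53.15
tool_pos: [0.4882, 0.0495, 0.3998]
tcp_rot: [[-0.108, 0.994, -0.003], [0.994, 0.108, 0.0], [0.001, -0.003, -1.0]]
contact_force: [-0.0, -0.4, -0.3]
finger_gap: 0.407
grip_force: 0.0
```

```bash
python3 - <<'E'
from h import *
go(.4885,.0495,.30,-22.5)
E
```

```text
row [-0.0002, 0.002, 0.3327, -0.0009, 0.0009, 0.6595] min rows 11.1
```

Emit:
jog_arm(
  steps=[
    [[0, 0.002, 0, 0, 0, 0.659], [0, 0.002, 0, 0, 0, 0.659], [0, 0.002, 0, 0, 0, 0.659], [0, 0.002, 0, 0, 0, 0.659], [0, 0.002, 0, 0, 0, 0.659], [0, 0.002, 0, 0, 0, 0.659], [0, 0.002, 0, 0, 0, 0.659], [0, 0.002, 0, 0, 0, 0.659], [0, 0.002, 0, 0, 0, 0.659], [0, 0.002, 0.1, 0, 0, 0.659]],
  ],
)

```text
t: 54.4
tool_pos: [0.4896, 0.0495, 0.372]
tcp_rot: [[0.981, -0.194, 0.003], [-0.194, -0.981, -0.0], [0.003, -0.0, -1.0]]
contact_force: [-0.9, 0.3, -0.5]
finger_gap: 0.4
grip_force: 0.0
```

Emit:
jog_arm(
  steps=[
    [[0, 0, 0.1, 0, 0, 0.067], [0, 0, 0.2, 0, 0, 0.067], [0, 0, 0.2, 0, 0, 0.067], [0, 0, 0.2, 0, 0, 0.067], [0, 0, 0.2, 0, 0, 0.067]],
  ],
)

```text
t: 55.02
tool_pos: [0.4896, 0.0495, 0.3131]
tcp_rot: [[0.921, -0.389, 0.002], [-0.389, -0.921, -0.0], [0.002, -0.001, -1.0]]
contact_force: [-0.2, 0.1, 0.6]
finger_gap: 0.398
grip_force: 0.0
```

```bash
python3 - <<'E'
from h import *
go(.4885,.0498,.215,-22.5)
E
python3 nest.py 0 1 3
```

```text
row [-0.0046, 0.0006, 0.3269, -0.0002, -0.0007, -0.0022] min rows 1.6
nest 0 3872 off mm [-2.1  3.7] yaw 7.1 cost 2.245 plate z 0.0402 p10/p90 stem/head z 0.04 0.04
nest 1 5369 off mm [-2.5 -4.4] yaw 0.4 cost 0.126 plate z 0.0401 p10/p90 stem/head z 0.0399 0.0399
nest 3 3709 off mm [-2.3 -3.4] yaw -6.7 cost 2.399 plate z 0.0401 p10/p90 stem/head z 0.0399 0.04
```

```bash
python3 - <<'E'
from h import *
p,d,s=shot('wrist'); P=cloud('wrist',d,s); m=(P[...,2]>.07)&(P[...,2]<.085)&(np.hypot(P[...,0]-.489,P[...,1]-.05)<.03); print('post',m.sum(),P[m].mean(0).round(4))
cv2.imwrite('pics/w7.png',p[:,:,::-1])
print(s['tool_pos'])
hsv=cv2.cvtColor(p,cv2.COLOR_RGB2HSV)
x,y,a=(.5324,.1112,112.5); t=np.radians(a); A=np.array([[np.cos(t),-np.sin(t)],[np.sin(t),np.cos(t)]]); L=(P[...,:2]-[x,y])@A
g=(hsv[...,0]>45)&(hsv[...,0]<80)&(hsv[...,1]>100)&(abs(P[...,2]-.042)<.003)&(abs(L[...,1])<.05)&(L[...,0]>-.07)
print('wall x',np.percentile(L[g][:,0],[1,99]).round(4),'y',np.percentile(L[g][:,1],[1,99]).round(4))
E
```

```text
post 769 [0.4908 0.0497 0.0757]
[0.48955355 0.04946539 0.313023  ]
wall x [-0.0612  0.0442] y [-0.0363  0.0353]
```

View pics/w7.png

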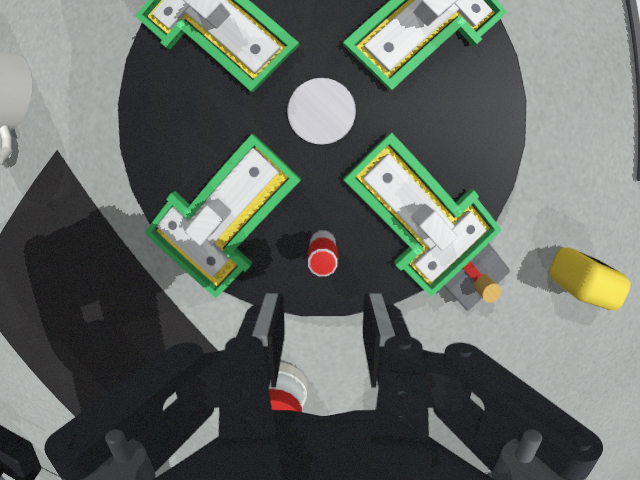

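The bracket in nest1 was nudged inside its nest. It still lies flat, about 5 mm off (limit 9 mm), and it can't go further, so I'm leaving it. The post is at (322,262). Gripping it now.

Emit:
jog_arm(
  steps=[
    [[-0.003, 0.001, 0.15, 0, 0, 0], [-0.003, 0.001, 0.22, 0, 0, 0], [-0.003, 0.001, 0.28, 0, 0, 0], [-0.003, 0.001, 0.28, 0, 0, 0], [-0.003, 0.001, 0.28, 0, 0, 0], [-0.003, 0.001, 0.28, 0, 0, 0], [-0.003, 0.001, 0.28, 0, 0, 0], [-0.003, 0.001, 0.28, 0, 0, 0]],
  ],
)

```text
t: 56.12
tool_pos: [0.4883, 0.0496, 0.228]
tcp_rot: [[0.921, -0.389, 0.001], [-0.389, -0.921, -0.0], [0.001, -0.0, -1.0]]
contact_force: [-0.0, -1.4, 0.7]
finger_gap: 0.401
grip_force: 0.0
```

Emit:
jog_arm(
  steps=[
    [[0, 0, 0, 0, 0, 0], [0, 0, 0, 0, 0, 0], [0, 0, 0, 0, 0, 0], [0, 0, 0, 0, 0, 0], [0, 0, 0, 0, 0, 0]],
  ],
  grip=0,
  newtons=30,
)

```text
t: 56.75
tool_pos: [0.4883, 0.0498, 0.228]
tcp_rot: [[0.921, -0.389, 0.0], [-0.389, -0.921, 0.001], [0.0, -0.001, -1.0]]
contact_force: [-0.1, 4.2, 3.8]
finger_gap: 0.195
grip_force: 29.7
```

```bash
cat > arc.py <<'E'
from h import *
import sys
# rows along the arc from current pose; args: start deg (disc), end deg, rows
a0,a1,n=float(sys.argv[1]),float(sys.argv[2]),int(sys.argv[3]); s=sense(); Rc=np.array(s['tcp_rot']); t=np.array(s['tool_pos']); c=np.array([.572,.016])
print(t.round(4), 'radius',np.hypot(*(t[:2]-c)).round(4),'disc angle',(np.degrees(np.arctan2(*(t[:2]-c)[::-1]))%360-157.5).round(2))
for a in np.linspace(a0,a1,n+1)[1:]:
    w=np.radians(a-a0); A=R.from_euler('z',w).as_matrix(); d=Rc.T@np.r_[(A[:2,:2]@(t[:2]-c)+c-t[:2]),0]/.3
    print([*d.round(3),0,0,round(-(a-a0)/180,3)])
E
python3 arc.py 0 50 10
```

```text
[0.4883 0.0498 0.228 ] radius 0.0903 disc angle 0.51
[np.float64(0.002), np.float64(0.026), np.float64(-0.0), 0, 0, np.float64(-0.028)]
[np.float64(0.005), np.float64(0.052), np.float64(-0.0), 0, 0, np.float64(-0.056)]
[np.float64(0.011), np.float64(0.078), np.float64(-0.0), 0, 0, np.float64(-0.083)]
[np.float64(0.02), np.float64(0.103), np.float64(-0.0), 0, 0, np.float64(-0.111)]
[np.float64(0.03), np.float64(0.127), np.float64(-0.0), 0, 0, np.float64(-0.139)]
[np.float64(0.043), np.float64(0.15), np.float64(-0.0), 0, 0, np.float64(-0.167)]
[np.float64(0.057), np.float64(0.172), np.float64(-0.0), 0, 0, np.float64(-0.194)]
[np.float64(0.073), np.float64(0.192), np.float64(-0.0), 0, 0, np.float64(-0.222)]
[np.float64(0.092), np.float64(0.211), np.float64(-0.0), 0, 0, np.float64(-0.25)]
[np.float64(0.111), np.float64(0.229), np.float64(-0.0), 0, 0, np.float64(-0.278)]
```

Emit:
jog_arm(
  steps=[
    [[0.002, 0.026, 0, 0, 0, -0.028], [0.005, 0.052, 0, 0, 0, -0.056], [0.011, 0.078, 0, 0, 0, -0.083], [0.02, 0.103, 0, 0, 0, -0.111], [0.03, 0.127, 0, 0, 0, -0.139], [0.043, 0.15, 0, 0, 0, -0.167], [0.057, 0.172, 0, 0, 0, -0.194], [0.073, 0.192, 0, 0, 0, -0.222], [0.092, 0.211, 0, 0, 0, -0.25], [0.111, 0.229, 0, 0, 0, -0.278]],
  ],
)

```text
t: 58.0
tool_pos: [0.4924, -0.0269, 0.228]
tcp_rot: [[0.889, 0.458, 0.001], [0.458, -0.889, -0.0], [0.001, 0.0, -1.0]]
contact_force: [2.7, 4.6, 2.2]
finger_gap: 0.197
grip_force: 29.7
```

Emit:
jog_arm(
  steps=[
    [[0, 0, 0, 0, 0, 0], [0, 0, 0, 0, 0, 0], [0, 0, 0, 0, 0, 0]],
  ],
)

```text
t: 58.38
tool_pos: [0.4923, -0.0267, 0.228]
tcp_rot: [[0.89, 0.455, 0.001], [0.455, -0.89, -0.001], [0.001, 0.001, -1.0]]
contact_force: [2.7, 0.3, 2.8]
finger_gap: 0.196
grip_force: 30.4
```

```bash
python3 arc.py 49.5 89.5 8
```

```text
[ 0.4923 -0.0267  0.228 ] radius 0.0904 disc angle 50.66
[np.float64(0.002), np.float64(0.026), np.float64(0.0), 0, 0, np.float64(-0.028)]
[np.float64(0.006), np.float64(0.052), np.float64(0.0), 0, 0, np.float64(-0.056)]
[np.float64(0.012), np.float64(0.078), np.float64(0.0), 0, 0, np.float64(-0.083)]
[np.float64(0.02), np.float64(0.103), np.float64(0.0), 0, 0, np.float64(-0.111)]
[np.float64(0.031), np.float64(0.127), np.float64(0.0), 0, 0, np.float64(-0.139)]
[np.float64(0.043), np.float64(0.15), np.float64(0.0), 0, 0, np.float64(-0.167)]
[np.float64(0.058), np.float64(0.172), np.float64(0.0), 0, 0, np.float64(-0.194)]
[np.float64(0.074), np.float64(0.192), np.float64(0.0), 0, 0, np.float64(-0.222)]
```

Emit:
jog_arm(
  steps=[
    [[0.002, 0.026, 0, 0, 0, -0.028], [0.006, 0.052, 0, 0, 0, -0.056], [0.012, 0.078, 0, 0, 0, -0.083], [0.02, 0.103, 0, 0, 0, -0.111], [0.031, 0.127, 0, 0, 0, -0.139], [0.043, 0.15, 0, 0, 0, -0.167], [0.058, 0.172, 0, 0, 0, -0.194], [0.069, 0.187, 0, 0, 0, -0.214], [0.069, 0.187, 0, 0, 0, -0.214], [0.069, 0.187, 0, 0, 0, -0.214]],
  ],
)

```text
t: 59.62
tool_pos: [0.5362, -0.0671, 0.228]
tcp_rot: [[0.413, 0.911, 0.001], [0.911, -0.413, -0.0], [-0.0, 0.001, -1.0]]
contact_force: [3.0, -0.7, 3.3]
finger_gap: 0.197
grip_force: 30.5
```

Emit:
jog_arm(
  steps=[
    [[0, 0, 0, 0, 0, 0], [0, 0, 0, 0, 0, 0], [0, 0, 0, 0, 0, 0]],
  ],
  grip=0.4,
)

```text
t: 60.0
tool_pos: [0.5355, -0.067, 0.227]
tcp_rot: [[0.413, 0.911, -0.002], [0.911, -0.413, 0.0], [-0.0, -0.002, -1.0]]
contact_force: [0.5, -0.1, 0.1]
finger_gap: 0.397
grip_force: 0.0
```

Emit:
jog_arm(
  steps=[
    [[0, 0, -0.1, 0, 0, 0], [0, 0, -0.3, 0, 0, 0], [0, 0, -0.45, 0, 0, 0], [0, 0, -0.6, 0, 0, 0], [-0.2, 0, -0.65, 0, 0, 0], [-0.35, 0, -0.65, 0, 0, 0], [-0.35, 0, -0.65, 0, 0, 0], [-0.35, 0, -0.65, 0, 0, 0], [-0.35, 0, -0.65, 0, 0, 0]],
  ],
)

```text
t: 61.12
tool_pos: [0.493, -0.162, 0.4223]
tcp_rot: [[0.411, 0.912, -0.001], [0.912, -0.411, 0.0], [0.0, -0.001, -1.0]]
contact_force: [-0.3, 0.4, -0.3]
finger_gap: 0.401
grip_force: 0.0
```

```bash
python3 nest.py 0 1 2 3; python3 - <<'E'
from h import *
p,d,s=shot('wrist'); P=cloud('wrist',d,s); m=(P[...,2]>.07)&(P[...,2]<.085)&(np.hypot(P[...,0]-.5376,P[...,1]+.0672)<.03); q=P[m].mean(0); print('post',m.sum(),q.round(4),'turn',np.degrees(np.arctan2(q[1]-.016,q[0]-.572))%360-157.5)
cv2.imwrite('pics/w8.png',p[:,:,::-1])
E
```

```text
nest 0 0 off mm [0. 0.] yaw 0.0 cost nan plate z nan p10/p90 stem/head z nan nan
nest 1 0 off mm [0. 0.] yaw 0.0 cost nan plate z nan p10/p90 stem/head z nan nan
nest 2 3021 off mm [-2.8 -3. ] yaw 0.3 cost 0.085 plate z 0.0400 p10/p90 stem/head z 0.0398 0.0399
nest 3 3008 off mm [ 0.9 -1.1] yaw -0.5 cost 0.055 plate z 0.0402 p10/p90 stem/head z 0.0399 0.04
post 376 [ 0.5379 -0.0674  0.076 ] turn 90.2741287521319h.py:34: RuntimeWarning: Mean of empty slice.
  T=np.vstack(T); c=xy.mean(0)
  ret = um.true_divide(
h.py:39: RuntimeWarning: Mean of empty slice.
  return 1e3*(i.mean()+o.mean())
  ret = ret.dtype.type(ret / rcount)
  return _methods._mean(a, axis=axis, dtype=dtype,
```

View pics/w8.png

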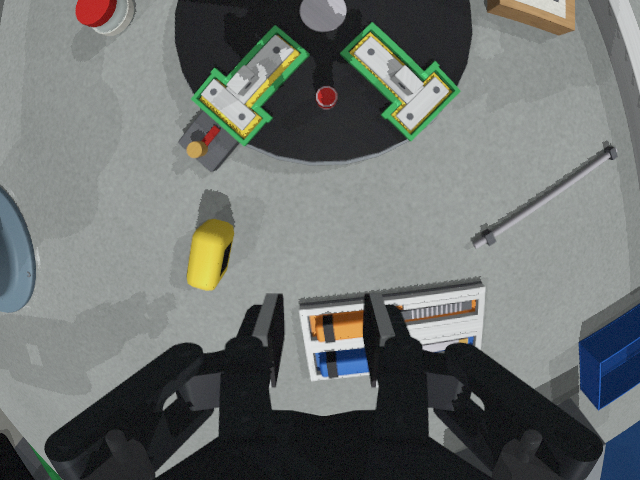

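The table is at 90°, post at (326,98), with two brackets seated and both tools in the tray. One check of the other two nests from the top camera before handing in.

```bash
sed -i "s/shot('wrist')/shot(C)/;s/cloud('wrist',d,s)/cloud(C,d,s)/;s/^import sys/import sys; C='top'/" nest.py; python3 nest.py 0 1; sed -i "s/C='top'/C='scene'/" nest.py; python3 nest.py 0 1; python3 - <<'E'
from h import *
p,d,s=shot('top'); P=cloud('top',d,s)
for l in ['file','scraper']:
    for m in models.silhouettes(l,'top')[:1]:
        q=P[m['mask']]; q=q[~np.isnan(q[:,0])]; print(l,fit(q[:,:2],'tool').round(4))
E
```

```text
nest 0 579 off mm [ 0.7 -1.1] yaw 1.2 cost 0.479 plate z 0.0415 p10/p90 stem/head z 0.0412 0.0409
nest 1 614 off mm [-2.8 -0.7] yaw 0.2 cost 0.578 plate z 0.0414 p10/p90 stem/head z 0.0409 0.0413
nest 0 434 off mm [ 3.3 -0.5] yaw -0.5 cost 0.959 plate z 0.0406 p10/p90 stem/head z 0.04 0.0398
nest 1 427 off mm [-2.8 -4.5] yaw 0.5 cost 0.627 plate z 0.0406 p10/p90 stem/head z 0.0397 0.04
file [0.8157 0.1133 0.5641 6.6689]
scraper [ 0.5297 -0.3803  2.8686  4.6781]
```

```bash
python3 -c "
from station import arm
print(arm.sign_off())"
```

```text
the job is handed in; nothing more can be done
None
```

The job is handed in, with no verdict returned: both tools are in their tray compartments, all four brackets lie flat in nests, and the table rests at the quarter-turn detent (measured 90.3°); one bracket was nudged about 5 mm inside its nest and left there, within the 9 mm limit.

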